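# Open the spray booth and draw out the tray of sealed stones

### The arm

A 7-joint arm with a two-finger parallel gripper is mounted at the origin on the work surface. World frame = base frame: x ahead of the robot, y to its left, z up, the work surface at z = 0. Lengths are in m, angles in rad, forces in N, time in s.
With the tool pointing down it reaches from about 0.425 to 0.825 m from the base axis. Payload 3.6 kg.
Tool frame: the origin (TCP) lies between the finger pads; the fingertips stand 22 mm ahead of it and the grasp point (between the pads) lies 3 mm ahead of it; z points along the fingers, y is the line along which they close (so a half turn about z gives the same grasp; the last joint's range is limited). The gripper opens to 93 mm and grips with 3 to 60 N. Pads are 15 mm wide; open, the fingers measure 128 mm over their backs; the gripper's body (75 mm by 188 mm) begins 65 mm behind the grasp point.
Start: joints at [-1.315, 0.615, -0.013, 1.423, 0.008, 1.103, -0.04], TCP at [0.181, 0.624, 0.241] pointing down, gripper open.
Joint ranges: [-3.12, 3.12], [-0.3, 2.06], [-1.34, 1.32], [0.26, 2.42], [-1.36, 4.5], [0.01, 1.98], [-2.84, 2.84]. Speed limits (rad/s): [2.79, 2.79, 3.14, 3.14, 3.14, 3.14, 3.14].

### API

Orientations are given as a unit quaternion [w, x, y, z].
In Python, from bench import env, vision gives the robot as it stands.
- The arm moves only by the tool step_arm, never from a script. Its argument "increments" is a list of rows, each a list of 2 entries, a list of its own where there are three numbers: the shift along the tool's x, y, z in units of 40 mm (1.0 is 40 mm), then the turn about the tool's z in units of 6 degrees (1.0 is 6 degrees). In form: [[[dx, dy, dz], yaw], ...]. A call has 1 to 20 rows; each row is the pose to reach, as a shift and turn from the pose commanded when the call began, along the tool's axes at that moment; what a row does not reach only later rows make up. A row lasts 1/8 s, in which the tool goes at most 62.5 mm and 10.7 degrees, less where a joint would pass 70% of its speed; a pose out of reach is approached as far as the arm can. A call with a gripper value outside its range is refused whole. "jaw" is the closure, from 0 (fully open) to 1 (shut), set as the call begins (left out, the last holds). The fingers move at their own pace and stop on an object; the grip force is fixed at half the most. Time passes only in rows, so rows that repeat a pose let the fingers close. It gives the time, the measured TCP pose, the force, the opening and the grip force at its end, in the units of the state.
- env.sense(): the state, without advancing time (a new reading comes with each control period).
- vision.get_image(name): name is "scene" or "side" or "wrist"; returns the picture (384x512x3 uint8, red, green, blue); there is no depth.
- vision.camera_params(name): a dict with "fx", "fy", "cx", "cy" (pixels), "T" (4x4, takes a point from camera to world coordinates). Camera axes: x right, y up, looking along -z (the intrinsics and any distortion apply to the point x, -y, -z); pixel columns grow to the right and rows downward; lengths in m; the calibration is good to about 2 mm. A picture is of the moment at which its call begins: read the wrist's pose just before it. camera_params takes no time and is no camera call; for the wrist camera it gives the pose at the moment of the call.
- env.hand_in(): hands the job in; it is judged then, once.
The state is a dict: "time": time; "joint_positions": joint angles; "qvel": joint speeds; "effort": joint torques, N m; "ee_pos": TCP position; "tool_rot": TCP orientation; "wrist_force": force on the tool from outside, world axes, zero at the start; "torque": the same for the moment, N m; "grip_width": opening from 0.0 (shut) to 1.0 (fully open); "gripper_force": force on a finger pad.
Only numpy, scipy, OpenCV 4.12 (cv2) and the standard library are available. Lean on these libraries where they do the work, as an engineer would, in place of code of your own. Each camera call takes 0.05 s, during which the arm holds its last target. There are 200 camera calls.

### The job

The sealed stones in the spray booth are dry. Push the sash up from under its ledge until you feel it come up against its stop at the green height mark, gently, as the pane cracks if it is forced, and let go so that it stays up against the stop; then draw the tray fully out on the loading shelf to the yellow lip by its orange grip, with the three stones still lying on it, and let go. Leave everything else on the table where it is.

Things in the scene. Friction and masses are not known exactly. Their poses are not given: they have to be found in the camera images.
- booth: Bench-top spray booth, white frame and clear sides, 360 mm wide, 644 mm high, fixed. Origin at table level, mid-width, in the sash plane; x points level into the booth, y left as you look in, z up. Deck and loading shelf in front are one floor 12 mm above the table. The opening is 284 mm wide between the jambs, whose front faces are at x = -12 mm; the head above begins at z = 500 mm.
- lip (a point): Yellow end lip of the aluminium loading shelf (210 mm wide), which stops the tray: this point is mid-width on its inner face, on the shelf floor, at booth x = -164, y = 0, z = 12 mm. The lip is 6 mm thick and 8 mm high. Two steel runners, 10 mm high, at booth y = +-86 mm guide the tray with 3 mm of play each side.
- sash: Counterbalanced sash: clear pane with aluminium rails, 275 mm wide, slides straight up; starts nearly shut. Origin: mid-width in the sash plane, level with its ledge's underside; axes as the booth's; 60 mm above the table when shut. Bottom rail (x -4 to +10 mm) reaches 46 mm below it. Spring-balanced, its guides drag 5 to 8 N, so it stays where left. More than 25 N of push cracks it.
- ledge (a point): Finger ledge along the sash's front, aluminium, 270 mm wide, 8 mm thick, level: push up under it. This point is on its underside at mid-width, 16 mm in front of the sash plane; it juts out to a rounded nose 32 mm in front of that plane and rises with the sash.
- mark (a point): Height mark: two green bands, 28 mm high, on the jambs' front faces; this point is at their mid-height, midway between the jambs, 264 mm above the table. The sash's stop is hidden in the head: rubber, giving 1 mm per 5 N, felt as a rise of the push above the drag. It was clamped by hand: it is met with the ledge's underside anywhere from 248 to 272 mm above the table, so only feel finds it.
- tray: Drying tray, dark steel, 190 mm deep (x), 160 mm wide (y), walls 15 mm high, floor 4 mm thick, about 0.75 kg with its stones. It stands on the booth floor behind the sash, between the runners. Origin: centre of its underside; x points into the booth; the front wall's outer face is at x = -95 mm. Fully out against the lip its origin is at booth x = -69 mm.
- grip (a point): Upright orange grip at the middle of the tray's front wall: a bar 14 mm wide (y) and 16 mm deep (x), its top 70 mm above the tray's underside. This point is on its axis, 48 mm above the tray's underside, at tray x = -87, y = 0 mm; take it across its width.
- stone_a: Dark slate stone with an orange and yellow painted flower, 56 mm across and 22 mm high, lying loose in the tray. Origin: centre of its underside; z up.
- stone_b: Grey stone with a blue painted flower, 56 mm across and 22 mm high, lying loose in the tray. Origin: centre of its underside; z up.
- stone_c: Sand-coloured stone with a red painted flower, 56 mm across and 22 mm high, lying loose in the tray. Origin: centre of its underside; z up.
- marker_orange: Bystander: paint marker with an orange cap lying on the table, 138 mm long (x), 17 mm thick; origin mid-length on its underside.
- marker_pink: Bystander: paint marker with a pink cap lying on the table, 138 mm long (x), 17 mm thick; origin mid-length on its underside.
- marker_up: Bystander: paint marker with a blue cap standing on end, 138 mm high, 17 mm thick; origin at the centre of its foot.
- phone: Bystander: pale blue phone lying on the table, 75 by 155 by 9 mm; origin at the centre of its underside.
- plate: Bystander: tan moulded-fibre plate, 220 mm across, 20 mm high; origin at the centre of its underside.
- stone_plate: Bystander: grey stone with a red painted flower lying on the plate, 60 mm across, 24 mm high; origin at the centre of its underside.
- varnish: Bystander: blue varnish can, 52 mm across, 105 mm high, standing on the table by the right side of the loading shelf; origin at the centre of its foot.

How it is judged:
By the outcome, as a careful person would: the job done as asked, in the order asked, and still so for the second after the job is handed in, with the robot touching nothing.
It also fails if it takes over 59 s, if anything falls off the work surface, if the arm or the gripper's body presses on something with over 40 N, if the wrist force passes 120 N, or if a joint passes its speed limit or range.

## Working session

There is one attempt and no reset: what is moved stays moved. The work goes in short steps, Python scripts to look and compute and a tool call to move; the robot and the scene stay as the last step left them, time stands still between calls to the robot, and variables do not carry over. Pictures are saved under pics/ and viewed, at most 10 in all, crops included, and the job is handed in when it is done.

Besides the shell and the picture viewer there is one more tool, called after "Emit:" by a JSON object that holds its "op" and its "data". step_arm: Moves the arm, as the interface text tells. Its arguments: {"type":"object","properties":{"increments":{"type":"array","items":{"type":"array"}},"jaw":{"type":"number"}},"required":["increments"]}

```bash
mkdir -p pics; ls
python3 - <<'E'
from bench import env, vision
import cv2,numpy as np
s=env.sense(); print(s)
for n in ("scene","side"):
    im=vision.get_image(n); cv2.imwrite(f"pics/{n}0.png",cv2.resize(im[:,:,::-1],(800,600),interpolation=cv2.INTER_CUBIC))
    p=vision.camera_params(n); print(n,p)
E
```

```text
pics
{'time': 0.0, 'joint_positions': array([-1.31551763,  0.61593525, -0.01267289,  1.42485016,  0.00814195,
        1.10337486, -0.04039463]), 'qvel': array([-0.00059369,  0.00022596, -0.0008017 , -0.00017021, -0.0013058 ,
       -0.00051813,  0.00046866]), 'effort': array([ 1.67758826e-04, -4.58935940e+01,  2.08528005e-01, -1.65745121e+01,
       -6.10957970e-02,  2.04018265e-02,  2.45995543e-04]), 'ee_pos': array([0.18051567, 0.62369129, 0.23948668]), 'tool_rot': array([-1.56957039e-04,  1.40355940e-01,  9.90100311e-01, -1.24862347e-03]), 'wrist_force': array([ 0.65708652, -0.09789116,  0.5193124 ]), 'torque': array([ 0.02713307, -0.02014235,  0.03874173]), 'gripper_force': 0.0, 'grip_width': 0.9989836314935336}
scene {'fx': 446.10046089145783, 'fy': 446.10046089145783, 'cx': 252.5546773889922, 'cy': 187.2022950757983, 'T': array([[ 0.92476892, -0.3601961 ,  0.12272414,  0.72997903],
       [ 0.38049134,  0.87981534, -0.28487068, -0.37729112],
       [-0.00536527,  0.31013503,  0.95067738,  1.32973379],
       [ 0.        ,  0.        ,  0.        ,  1.        ]])}
side {'fx': 349.1110434791991, 'fy': 349.1110434791991, 'cx': 254.29294590008627, 'cy': 190.37421949189016, 'T': array([[-0.30141738, -0.9046705 ,  0.30119571,  0.93775435],
       [ 0.95348182, -0.28746164,  0.09076465,  0.07538454],
       [ 0.00447011,  0.31454268,  0.94923281,  1.23388475],
       [ 0.        ,  0.        ,  0.        ,  1.        ]])}
```

View pics/scene0.png

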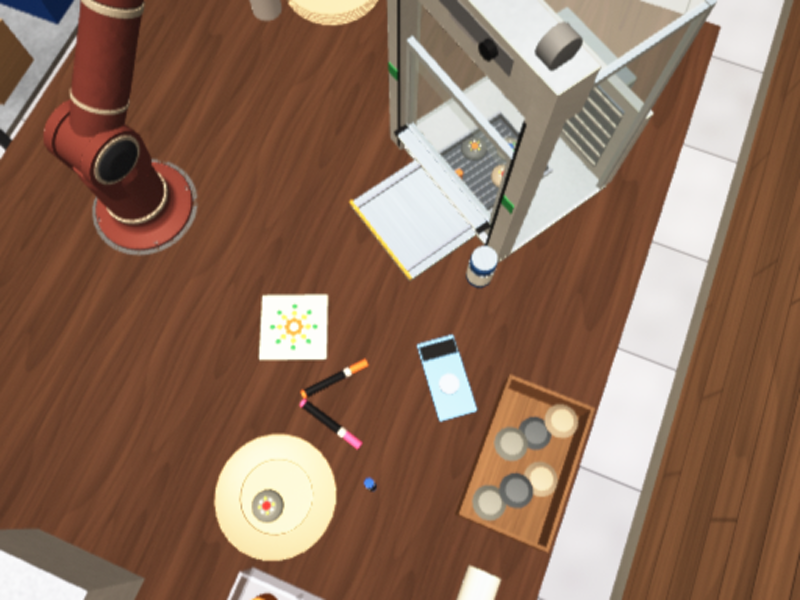

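View pics/side0.png

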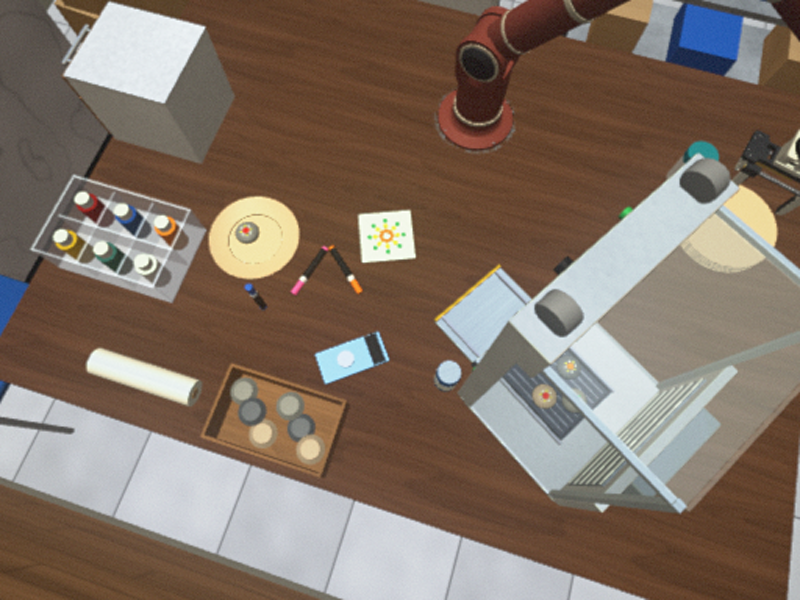

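The scene view shows the shelf's yellow lip from about (351,203) to (410,277), the ledge from (400,132) to (488,230), green bands at (393,72) and (507,204), the grip at about (458,172), and the varnish can at (482,265). The side view shows the markers, phone and plate well clear of the booth. I'll enlarge the booth in the scene picture.

Run:
```python
import cv2
from bench import vision
im=vision.get_image("scene")[:,:,::-1]
# crop original px cols 215..345, rows 20..185
c=im[30:182,218:346]; cv2.imwrite("pics/c1.png",cv2.resize(c,None,fx=3.9,fy=3.9,interpolation=cv2.INTER_CUBIC))
```

```text
(no output)
```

View pics/c1.png

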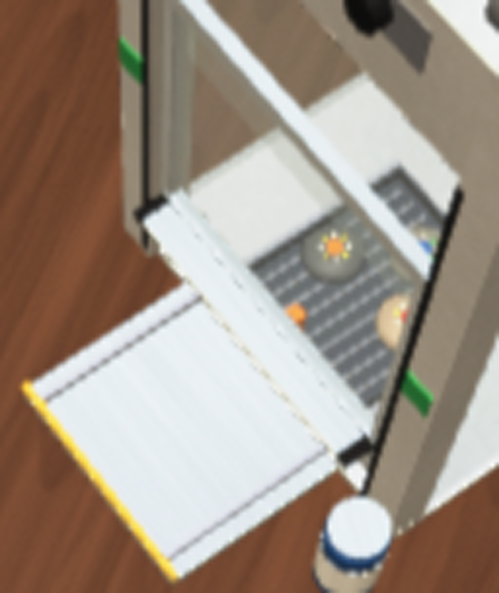

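The crop shows the lip's outer ends at (24,386) and (177,579), the green bands centred at (131,60) and (416,393), and the grip top at (296,313). The ledge's front edge runs from about (150,222) to (337,455), and the can's top centre is at (358,527).

```bash
cat > h.py <<'E'
import numpy as np
from bench import env, vision
from scipy.spatial.transform import Rotation as R
from scipy.optimize import least_squares
def proj(P,n,p=None):
    p=p or vision.camera_params(n); T=p["T"]; q=(np.atleast_2d(P)-T[:3,3])@T[:3,:3]
    return np.c_[p["cx"]+p["fx"]*q[:,0]/-q[:,2], p["cy"]-p["fy"]*q[:,1]/-q[:,2]]
def onz(uv,z,n,p=None):
    p=p or vision.camera_params(n); T=p["T"]
    d=T[:3,:3]@np.array([(uv[0]-p["cx"])/p["fx"],-(uv[1]-p["cy"])/p["fy"],-1]); o=T[:3,3]
    return o+d*(z-o[2])/d[2]
def b2w(P,b):
    P=np.atleast_2d(P); c,s=np.cos(b[2]),np.sin(b[2])
    return np.c_[b[0]+c*P[:,0]-s*P[:,1], b[1]+s*P[:,0]+c*P[:,1], P[:,2]]
def w2b(P,b):
    c,s=np.cos(b[2]),np.sin(b[2]); d=np.asarray(P)-[b[0],b[1],0]
    return np.array([c*d[0]+s*d[1],-s*d[0]+c*d[1],d[2]])
E
python3 - <<'E'
from h import *
C=lambda u,v:np.array([218-.5+(u+.5)/3.9,30-.5+(v+.5)/3.9])
L=np.array([[-.170,.105,.02],[-.170,-.105,.02],[-.012,.161,.264],[-.012,-.161,.264]])
uv=np.array([C(24,386),C(177,579),C(131,60),C(416,393)])
l=onz(uv[0],.02,"scene");r=onz(uv[1],.02,"scene");print("lip",l,r,np.linalg.norm(l-r))
p=vision.camera_params("scene")
f=lambda b:(proj(b2w(L,b),"scene",p)-uv).ravel()
for sc in [slice(0,4),slice(0,2)]:
  s=least_squares(lambda b:f(b).reshape(-1,2)[sc].ravel(),[.7,.3,.5]);b=s.x;print(b,np.degrees(b[2]),s.fun.round(2), f(b).round(1))
b=least_squares(f,[.7,.3,.5]).x
print("grip top in booth",w2b(onz(C(296,313),.082,"scene"),b))
for c in [(150,222),(337,455)]:
  for z in (.06,.068,.08): print("ledge nose",z,w2b(onz(C(*c),z,"scene"),b).round(3))
print("can",w2b(onz(C(358,527),.105,"scene"),b), onz(C(358,527),.105,"scene"))
print("world lip",b2w([[-.164,0,.012],[-.016,0,.06],[-.016,0,.26]],b))
E
```

```text
lip [0.39925206 0.16397554 0.02      ] [0.57965322 0.0550436  0.02      ] 0.2107385690878302
[0.5757158  0.25402078 1.02644213] 58.810802083867124 [-0.52  0.11 -0.74 -0.01  0.61  0.68  0.48 -0.71] [-0.5  0.1 -0.7 -0.   0.6  0.7  0.5 -0.7]
[0.57731302 0.25503791 1.02780252] 58.88874669361794 [ 0.06  0.1  -0.06 -0.09] [ 0.1  0.1 -0.1 -0.1  1.2  0.6  1.2 -0.9]
grip top in booth [0.02942316 0.00036911 0.082     ]
ledge nose 0.06 [-0.007  0.147  0.06 ]
ledge nose 0.068 [-0.01   0.143  0.068]
ledge nose 0.08 [-0.014  0.137  0.08 ]
ledge nose 0.06 [-0.013 -0.109  0.06 ]
ledge nose 0.068 [-0.016 -0.112  0.068]
ledge nose 0.08 [-0.02  -0.115  0.08 ]
can [-0.05291093 -0.17723136  0.105     ] [0.69992972 0.11697544 0.105     ]
world lip [[0.49078582 0.11372503 0.012     ]
 [0.56742994 0.24033339 0.06      ]
 [0.56742994 0.24033339 0.26      ]]
```

Emit:
{"op": "step_arm", "data": {"increments": [[[0, 0, -1], 0], [[0, 0, -2.5], 0], [[0, 0, -4], 0], [[0, 0, -5], 0], [[0, 0, -5], 0]]}}

```text
time: 0.78
ee_pos: [0.181, 0.6253, 0.4444]
tool_rot: [0.0, 0.14, 0.99, 0.004]
wrist_force: [0.3, 0.7, -0.2]
grip_width: 1.002
gripper_force: 0.0
```

Comparing the outline with the crop, the ledge's black end caps at (150,207) and (355,452) put its underside at about z = 0.105. Both the push under the ledge and the grip behind the sash plane need a level tool, but the moves only turn about tool z. I'll test how the arm handles a target out of reach, in free air.

Emit:
{"op": "step_arm", "data": {"increments": [[[0, 1.5, 0], 0], [[0, 3, 0], 0], [[0, 4.5, 0], 0], [[0, 6, 0], 0], [[0, 8, 0], 0], [[0, 10, 0], 0], [[0, 10, 0], 0]]}}

```text
time: 1.65
ee_pos: [0.2172, 0.7887, 0.3882]
tool_rot: [0.004, 0.14, 0.99, 0.019]
wrist_force: [-68.4, 12.0, 20.6]
grip_width: 0.999
gripper_force: 0.0
```

Run:
```python
from h import *
s=env.sense(); print(s["joint_positions"].round(3)); q=s["tool_rot"]; print(R.from_quat(np.r_[q[1:],q[0]]).as_matrix().round(3), s["ee_pos"])
```

```text
[-1.203  1.046 -1.345  0.265  1.221  1.981 -0.197]
[[-0.96   0.278  0.013]
 [ 0.278  0.96   0.036]
 [-0.003  0.039 -0.999]] [0.21722736 0.78873298 0.3881899 ]
```

Run:
```python
from h import *
import cv2
im=vision.get_image("side"); cv2.imwrite("pics/s2.png",im[:,:,::-1][0:250,250:])
s=env.sense(); print(s["time"],s["joint_positions"].round(4),s["qvel"].round(3),s["wrist_force"].round(2),s["ee_pos"])
```

```text
1.7 [-1.2013  1.0522 -1.3379  0.2638  1.2318  1.9808 -0.1974] [ 0.022  0.015 -0.006 -0.021 -0.31  -0.     0.031] [ 6.48 -0.99 -4.49] [0.22437828 0.78837399 0.38275937]
```

View pics/s2.png

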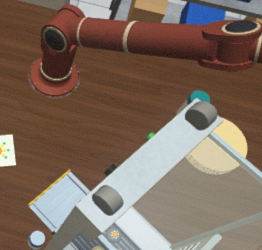

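The picture shows the arm stretched over the wicker plate, clear of everything, and the force spike was only from motion. The tool stayed nearly vertical. Next I'll find out whether the commanded pose was kept or cut back to what the arm reached.

Emit:
{"op": "step_arm", "data": {"increments": [[[0, -0.5, 0], 0], [[0, -1, 0], 0], [[0, -1, 0], 0]]}}

```text
time: 2.08
ee_pos: [0.2055, 0.7487, 0.3887]
tool_rot: [0.003, 0.139, 0.99, 0.019]
wrist_force: [-0.6, 1.2, -0.8]
grip_width: 1.001
gripper_force: 0.0
```

```bash
cat > st.py <<'E'
from h import *
s=env.sense(); q=s["tool_rot"]; M=R.from_quat(np.r_[q[1:],q[0]]).as_matrix()
print("t",round(s["time"],2),"q",s["joint_positions"].round(3),"p",s["ee_pos"].round(4),"F",s["wrist_force"].round(1),"grip",round(s["grip_width"],3),round(s["gripper_force"],1)); print(M.round(3))
E
python3 st.py
```

```text
t 2.08 q [-1.044  0.973 -1.327  0.622  1.038  1.884 -0.392] p [0.2055 0.7487 0.3887] F [-0.6  1.2 -0.8] grip 1.001 0.0
[[-0.961  0.275  0.011]
 [ 0.275  0.961  0.037]
 [-0.     0.039 -0.999]]
```

The command was cut back to the reached pose, and the 2° of tilt it had gained stayed. So pushing against the edge of the reach, one call after another, can pitch the tool up bit by bit. I'll line up on the booth's heading (bearing 58.8°, a path that runs 0.36 m left of its mid-line), and turn the jaw across it before tilting.

Emit:
{"op": "step_arm", "data": {"increments": [[[-0.4, -0.2, 0], -1], [[-0.9, -0.5, -0.1], -2.3], [[-1.5, -0.8, -0.2], -3.7], [[-2.1, -1.1, -0.3], -5.2], [[-2.7, -1.4, -0.4], -6.7], [[-3.3, -1.7, -0.5], -8.2], [[-3.9, -2, -0.6], -9.7], [[-4.4, -2.3, -0.7], -11], [[-4.8, -2.5, -0.8], -12], [[-4.8, -2.5, -0.8], -12.5], [[-4.8, -2.5, -0.8], -12.5]]}}

```text
time: 3.45
ee_pos: [0.3618, 0.6, 0.4163]
tool_rot: [0.014, -0.491, 0.871, 0.015]
wrist_force: [-0.3, 0.1, 1.1]
grip_width: 0.998
gripper_force: 0.0
```

```bash
python3 st.py
```

```text
t 3.45 q [-0.617  0.843 -1.33   0.917  0.859  1.798  1.058] p [0.3618 0.6    0.4163] F [-0.3  0.1  1.1] grip 0.998 0.0
[[-0.517 -0.856  0.01 ]
 [-0.855  0.517  0.039]
 [-0.038  0.012 -0.999]]
```

Emit:
{"op": "step_arm", "data": {"increments": [[[-0.6, 0, -0.6], 0], [[-1.4, 0, -1.4], 0], [[-2.2, 0, -2.2], 0], [[-3, 0, -3], 0]]}}

```text
time: 3.95
ee_pos: [0.3958, 0.6482, 0.4755]
tool_rot: [0.008, -0.487, 0.873, 0.014]
wrist_force: [1.6, 0.3, -1.8]
grip_width: 1.003
gripper_force: 0.0
```

Emit:
{"op": "step_arm", "data": {"increments": [[[-1, 0, -1], 0]]}}

```text
time: 4.08
ee_pos: [0.3966, 0.6471, 0.4763]
tool_rot: [0.005, -0.485, 0.874, 0.015]
wrist_force: [0.9, -0.8, -1.9]
grip_width: 0.997
gripper_force: 0.0
```

Emit:
{"op": "step_arm", "data": {"increments": [[[-1, 0, -1], 0]]}}

```text
time: 4.2
ee_pos: [0.3996, 0.6472, 0.4781]
tool_rot: [0.006, -0.483, 0.876, 0.017]
wrist_force: [-0.2, -0.6, -1.0]
grip_width: 0.999
gripper_force: 0.0
```

Emit:
{"op": "step_arm", "data": {"increments": [[[-1, 0, -1], 0]]}}

```text
time: 4.32
ee_pos: [0.4016, 0.6481, 0.4877]
tool_rot: [0.016, -0.482, 0.876, 0.023]
wrist_force: [0.9, -0.5, -0.5]
grip_width: 0.998
gripper_force: 0.0
```

```bash
python3 st.py
```

```text
t 4.33 q [-1.081  0.857  0.354  0.267 -0.325  1.981  1.587] p [0.4016 0.6481 0.4877] F [ 0.9 -0.5 -0.5] grip 0.998 0.0
[[-0.535 -0.845  0.007]
 [-0.843  0.535  0.056]
 [-0.051  0.024 -0.998]]
```

Emit:
{"op": "step_arm", "data": {"increments": [[[0, 0, -1.5], 0]]}}

```text
time: 4.45
ee_pos: [0.4062, 0.6338, 0.5122]
tool_rot: [0.034, -0.472, 0.881, 0.019]
wrist_force: [1.1, 0.3, -0.1]
grip_width: 0.999
gripper_force: 0.0
```

Emit:
{"op": "step_arm", "data": {"increments": [[[0, 0, -1.5], 0]]}}

```text
time: 4.58
ee_pos: [0.3916, 0.6259, 0.552]
tool_rot: [0.054, -0.479, 0.875, 0.041]
wrist_force: [-0.0, 1.3, -0.4]
grip_width: 0.999
gripper_force: 0.0
```

Emit:
{"op": "step_arm", "data": {"increments": [[[0, 0, -1.5], 0]]}}

```text
time: 4.7
ee_pos: [0.3806, 0.6128, 0.5918]
tool_rot: [0.075, -0.481, 0.872, 0.058]
wrist_force: [-0.0, 0.4, -0.2]
grip_width: 0.999
gripper_force: 0.0
```

Emit:
{"op": "step_arm", "data": {"increments": [[[0, 0, -1.5], 0]]}}

```text
time: 4.82
ee_pos: [0.3721, 0.5969, 0.628]
tool_rot: [0.098, -0.479, 0.87, 0.069]
wrist_force: [-0.1, 0.5, 0.8]
grip_width: 0.999
gripper_force: 0.0
```

```bash
python3 st.py
```

```text
t 4.83 q [-1.026  0.658 -0.068  0.262  0.034  1.982  1.52 ] p [0.3721 0.5969 0.628 ] F [-0.1  0.5  0.8] grip 0.999 0.0
[[-0.522 -0.847  0.104]
 [-0.819  0.532  0.214]
 [-0.237  0.026 -0.971]]
```

Emit:
{"op": "step_arm", "data": {"increments": [[[0, 0, -1.5], 0]]}}

```text
time: 4.95
ee_pos: [0.3623, 0.5801, 0.6626]
tool_rot: [0.119, -0.477, 0.867, 0.081]
wrist_force: [0.0, 0.5, 0.2]
grip_width: 0.999
gripper_force: 0.0
```

Emit:
{"op": "step_arm", "data": {"increments": [[[0, 0, -1.5], 0]]}}

```text
time: 5.08
ee_pos: [0.3519, 0.5621, 0.6956]
tool_rot: [0.141, -0.475, 0.863, 0.093]
wrist_force: [-0.8, 0.6, -0.3]
grip_width: 0.999
gripper_force: 0.0
```

Emit:
{"op": "step_arm", "data": {"increments": [[[0, 0, -1.5], 0]]}}

```text
time: 5.2
ee_pos: [0.3408, 0.543, 0.7271]
tool_rot: [0.161, -0.473, 0.86, 0.105]
wrist_force: [0.2, -0.9, -0.2]
grip_width: 0.999
gripper_force: 0.0
```

Emit:
{"op": "step_arm", "data": {"increments": [[[0, 0, -1.5], 0]]}}

```text
time: 5.32
ee_pos: [0.3293, 0.523, 0.757]
tool_rot: [0.181, -0.471, 0.856, 0.116]
wrist_force: [-0.7, -0.4, -0.1]
grip_width: 0.999
gripper_force: 0.0
```

Emit:
{"op": "step_arm", "data": {"increments": [[[0, 0, -1.5], 0]]}}

```text
time: 5.45
ee_pos: [0.3174, 0.5021, 0.7852]
tool_rot: [0.201, -0.468, 0.851, 0.128]
wrist_force: [0.7, 0.2, 0.7]
grip_width: 1.001
gripper_force: 0.0
```

Emit:
{"op": "step_arm", "data": {"increments": [[[0, 0, -1.5], 0]]}}

```text
time: 5.58
ee_pos: [0.3051, 0.4803, 0.812]
tool_rot: [0.22, -0.465, 0.846, 0.139]
wrist_force: [0.3, -0.4, -0.2]
grip_width: 1.001
gripper_force: 0.0
```

```bash
python3 st.py
```

```text
t 5.58 q [-1.045  0.371  0.043  0.262 -0.048  1.982  1.536] p [0.3051 0.4803 0.812 ] F [ 0.3 -0.4 -0.2] grip 1.001 0.0
[[-0.47  -0.848  0.243]
 [-0.726  0.528  0.44 ]
 [-0.501  0.031 -0.865]]
```

Emit:
{"op": "step_arm", "data": {"increments": [[[0, 0, -1.5], 0]]}}

```text
time: 5.7
ee_pos: [0.2923, 0.4574, 0.8376]
tool_rot: [0.239, -0.462, 0.841, 0.15]
wrist_force: [-0.3, -0.1, -0.2]
grip_width: 0.999
gripper_force: 0.0
```

Emit:
{"op": "step_arm", "data": {"increments": [[[0, 0, -1.5], 0]]}}

```text
time: 5.82
ee_pos: [0.2789, 0.4334, 0.862]
tool_rot: [0.258, -0.459, 0.835, 0.162]
wrist_force: [-0.7, -1.1, -0.7]
grip_width: 1.0
gripper_force: 0.0
```

Emit:
{"op": "step_arm", "data": {"increments": [[[0, 0, -1.5], 0]]}}

```text
time: 5.95
ee_pos: [0.265, 0.4085, 0.885]
tool_rot: [0.277, -0.455, 0.829, 0.173]
wrist_force: [0.5, -0.4, -0.0]
grip_width: 0.998
gripper_force: 0.0
```

Emit:
{"op": "step_arm", "data": {"increments": [[[0, 0, -1.5], 0]]}}

```text
time: 6.08
ee_pos: [0.2507, 0.3825, 0.9068]
tool_rot: [0.295, -0.451, 0.822, 0.184]
wrist_force: [0.4, 0.7, -0.4]
grip_width: 0.997
gripper_force: 0.0
```

Emit:
{"op": "step_arm", "data": {"increments": [[[0, 0, -1.5], 0]]}}

```text
time: 6.2
ee_pos: [0.2361, 0.3556, 0.9271]
tool_rot: [0.314, -0.447, 0.815, 0.195]
wrist_force: [-0.1, 0.2, -0.2]
grip_width: 1.003
gripper_force: 0.0
```

Emit:
{"op": "step_arm", "data": {"increments": [[[0, 0, -1.5], 0]]}}

```text
time: 6.32
ee_pos: [0.2213, 0.3274, 0.9459]
tool_rot: [0.332, -0.443, 0.807, 0.206]
wrist_force: [0.6, -0.4, 0.9]
grip_width: 1.002
gripper_force: 0.0
```

Emit:
{"op": "step_arm", "data": {"increments": [[[0, 0, -1.5], 0]]}}

```text
time: 6.45
ee_pos: [0.2063, 0.2985, 0.9622]
tool_rot: [0.348, -0.44, 0.799, 0.217]
wrist_force: [1.7, -0.6, -0.4]
grip_width: 1.001
gripper_force: 0.0
```

Emit:
{"op": "step_arm", "data": {"increments": [[[0, 0, -1.5], 0]]}}

```text
time: 6.58
ee_pos: [0.2014, 0.2832, 0.9685]
tool_rot: [0.354, -0.438, 0.796, 0.224]
wrist_force: [1.0, 0.6, -0.5]
grip_width: 1.002
gripper_force: 0.0
```

Emit:
{"op": "step_arm", "data": {"increments": [[[0, 0, -1.5], 0]]}}

```text
time: 6.7
ee_pos: [0.2003, 0.2707, 0.9725]
tool_rot: [0.357, -0.434, 0.795, 0.228]
wrist_force: [1.0, -1.2, -0.6]
grip_width: 1.0
gripper_force: 0.0
```

Emit:
{"op": "step_arm", "data": {"increments": [[[0, 0, -1.5], 0]]}}

```text
time: 6.82
ee_pos: [0.1867, 0.2493, 0.9846]
tool_rot: [0.372, -0.43, 0.788, 0.237]
wrist_force: [1.0, -1.5, 0.1]
grip_width: 1.0
gripper_force: 0.0
```

```bash
python3 st.py
```

```text
t 6.83 q [ 0.022 -0.007 -0.726  0.264 -0.316  1.982  1.597] p [0.1867 0.2493 0.9846] F [ 1.  -1.5  0.1] grip 1.0 0.0
[[-0.353 -0.854  0.381]
 [-0.501  0.517  0.694]
 [-0.79   0.054 -0.611]]
```

Emit:
{"op": "step_arm", "data": {"increments": [[[0, 0, -1.5], 0]]}}

```text
time: 6.95
ee_pos: [0.1898, 0.2365, 0.9886]
tool_rot: [0.386, -0.407, 0.797, 0.223]
wrist_force: [0.9, 0.0, -0.1]
grip_width: 0.998
gripper_force: 0.0
```

Emit:
{"op": "step_arm", "data": {"increments": [[[0, 0, -1.5], 0]]}}

```text
time: 7.08
ee_pos: [0.1714, 0.2369, 0.9937]
tool_rot: [0.39, -0.421, 0.786, 0.231]
wrist_force: [-0.7, 1.0, 0.8]
grip_width: 0.999
gripper_force: 0.0
```

Emit:
{"op": "step_arm", "data": {"increments": [[[0, 0, -1.5], 0]]}}

```text
time: 7.2
ee_pos: [0.1557, 0.2289, 1.0002]
tool_rot: [0.399, -0.424, 0.778, 0.235]
wrist_force: [-0.7, 1.1, -0.6]
grip_width: 1.003
gripper_force: 0.0
```

Emit:
{"op": "step_arm", "data": {"increments": [[[0, 0, -1.5], 0]]}}

```text
time: 7.32
ee_pos: [0.1376, 0.2063, 1.0113]
tool_rot: [0.416, -0.422, 0.769, 0.243]
wrist_force: [-1.2, 0.6, 0.4]
grip_width: 1.003
gripper_force: 0.0
```

```bash
python3 st.py
```

```text
t 7.33 q [-0.967 -0.109 -0.101  0.264  0.029  1.982  1.526] p [0.1376 0.2063 1.0113] F [-1.2  0.6  0.4] grip 1.003 0.0
[[-0.299 -0.85   0.434]
 [-0.446  0.527  0.724]
 [-0.844  0.023 -0.537]]
```

Emit:
{"op": "step_arm", "data": {"increments": [[[0, 0, -1.5], 0]]}}

```text
time: 7.45
ee_pos: [0.1138, 0.1711, 1.0247]
tool_rot: [0.438, -0.418, 0.754, 0.256]
wrist_force: [-0.2, 0.7, 0.1]
grip_width: 0.999
gripper_force: 0.0
```

Emit:
{"op": "step_arm", "data": {"increments": [[[0, 0, -1.5], 0]]}}

```text
time: 7.58
ee_pos: [0.0894, 0.1318, 1.0356]
tool_rot: [0.461, -0.41, 0.741, 0.266]
wrist_force: [-0.4, 1.2, 0.2]
grip_width: 1.004
gripper_force: 0.0
```

Emit:
{"op": "step_arm", "data": {"increments": [[[0, 0, -1.5], 0]]}}

```text
time: 7.7
ee_pos: [0.065, 0.0929, 1.0437]
tool_rot: [0.484, -0.402, 0.727, 0.276]
wrist_force: [-0.5, -0.6, -0.3]
grip_width: 1.001
gripper_force: 0.0
```

Emit:
{"op": "step_arm", "data": {"increments": [[[0, 0, -1.3], 0]]}}

```text
time: 7.82
ee_pos: [0.0556, 0.0788, 1.0453]
tool_rot: [0.49, -0.402, 0.721, 0.281]
wrist_force: [-0.3, -0.4, 0.3]
grip_width: 0.998
gripper_force: 0.0
```

```bash
python3 st.py
```

```text
t 7.83 q [-0.907 -0.301  0.073  0.262 -0.186  1.983  1.574] p [0.0556 0.0788 1.0453] F [-0.3 -0.4  0.3] grip 0.998 0.0
[[-0.197 -0.854  0.481]
 [-0.304  0.519  0.799]
 [-0.932  0.011 -0.362]]
```

The tool is now pitched 69° from vertical, heading 59° (along booth x), with its y axis along booth y, which is what the job needs. I'll fit a small arm model to the states read so far, so I can check that the route to the booth front is within reach.

```bash
cat > arm.py <<'E'
from h import *
import itertools
D=[([-1.3155,.6159,-.0127,1.4249,.0081,1.1034,-.0404],[.1805,.6237,.2395]),([-1.2013,1.0522,-1.3379,.2638,1.2318,1.9808,-.1974],[.2244,.7884,.3828]),
([-1.044,.973,-1.327,.622,1.038,1.884,-.392],[.2055,.7487,.3887]),([-.617,.843,-1.33,.917,.859,1.798,1.058],[.3618,.6,.4163]),
([-1.026,.658,-.068,.262,.034,1.982,1.52],[.3721,.5969,.628]),([-1.045,.371,.043,.262,-.048,1.982,1.536],[.3051,.4803,.812]),
([.022,-.007,-.726,.264,-.316,1.982,1.597],[.1867,.2493,.9846]),([-.907,-.301,.073,.262,-.186,1.983,1.574],[.0556,.0788,1.0453])]
lo=np.array([-3.12,-.3,-1.34,.26,-1.36,.01,-2.84]); hi=np.array([3.12,2.06,1.32,2.42,4.5,1.98,2.84])
def fk(q,L,s=-1,pts=False):
    r=lambda a,v:R.from_euler(a,v); A=r('z',-q[0])*r('y',q[1]); e=np.array([0,0,L[0]])+A.apply([0,0,L[1]])
    B=A*r('z',s*q[2])*r('y',q[3]); w=e+B.apply([0,0,L[2]]); C=B*r('z',s*q[4])*r('y',q[5])
    p=w+C.apply([0,0,L[3]]); M=C*r('z',s*q[6])
    return (p,M,e,w)
def fit(s): return least_squares(lambda L:np.concatenate([fk(q,L,s)[0]-p for q,p in D]),[.3,.4,.35,.25])
def ik(p,M,L,q0):
    # M target Rotation, tool offset handled by G
    f=lambda q:np.r_[(fk(q,L)[0]-p)*5,(M.inv()*fk(q,L)[1]*G).as_rotvec(),(q-q0)*.003]
    o=least_squares(f,np.clip(q0,lo+.01,hi-.01),bounds=(lo,hi)); return o.x,np.abs(o.fun[:6]).max()
L=fit(-1).x; G=R.identity()
q=env.sense(); _t=q["tool_rot"]; Mt=R.from_quat(np.r_[_t[1:],_t[0]]); G=fk(q["joint_positions"],L)[1].inv()*Mt
E
python3 - <<'E'
from arm import *
for s in (-1,1): o=fit(s); print(s,o.x.round(4),np.abs(o.fun).max())
print("G",G.as_rotvec().round(3))
b=[.5757,.254,1.0264]; q=env.sense()["joint_positions"]
W=[[-.42,.35,1.04],[-.35,.3,.85],[-.3,.25,.65],[-.25,.15,.5],[-.2,.05,.35],[-.18,0,.25],[-.15,0,.12],[-.12,0,.07],[-.06,0,.08],[-.06,0,.16],[-.06,0,.25],[.0,0,.1],[.02,0,.07],[-.16,0,.07],[-.2,0,.12]]
for w in W:
    p=b2w([w],b)[0]; q,e=ik(p,Mt,L,q); _,_,el,wr=fk(q,L); print(w,p.round(3),q.round(2),"err",round(e,4),"el",el.round(2),"wr",wr.round(2))
E
```

```text
-1 [0.2434 0.5674 0.3615 0.2951] 0.020958949721794407
1 [0.104  0.874  0.0744 0.2444] 0.4358761375753506
G [-0.     0.     1.571]
[-0.42, 0.35, 1.04] [0.059 0.076 1.04 ] [-1.01 -0.3   0.16  0.26 -0.16  1.98  1.6 ] err 0.0 el [-0.09 -0.14  0.79] wr [-0.08 -0.16  1.15]
[-0.35, 0.3, 0.85] [0.138 0.11  0.85 ] [ 0.12 -0.3   0.39  1.21 -1.15  1.98  2.53] err 0.1987 el [-0.17  0.02  0.79] wr [ 0.08 -0.14  1.  ]
[-0.3, 0.25, 0.65] [0.206 0.127 0.65 ] [ 0.13 -0.3   0.29  1.78 -0.97  1.71  2.84] err 0.1965 el [-0.17  0.02  0.79] wr [ 0.16 -0.12  0.82]
[-0.25, 0.15, 0.5] [0.318 0.118 0.5  ] [-0.67 -0.3   0.66  2.09 -0.79  0.93  2.84] err 0.266 el [-0.13 -0.1   0.79] wr [ 0.22 -0.08  0.69]
[-0.2, 0.05, 0.35] [0.429 0.109 0.35 ] [-1.57 -0.3   1.32  2.29 -0.65  0.28  2.84] err 0.3676 el [ 0.   -0.17  0.79] wr [ 0.26 -0.03  0.58]
[-0.18, 0, 0.25] [0.482 0.1   0.25 ] [-1.64 -0.3   1.32  2.42 -0.65  0.01  2.84] err 0.4756 el [ 0.01 -0.17  0.79] wr [ 0.23 -0.02  0.54]
[-0.15, 0, 0.12] [0.498 0.126 0.12 ] [-1.76 -0.3   1.32  2.42  0.91  0.16  1.22] err 0.995 el [ 0.03 -0.16  0.79] wr [0.23 0.01 0.54]
[
[... 376 characters left out ...]
  0.79] wr [0.23 0.05 0.54]
[-0.06, 0, 0.25] [0.545 0.203 0.25 ] [-1.88 -0.3   1.32  2.4   2.27  0.18 -0.26] err 0.6086 el [ 0.05 -0.16  0.79] wr [0.24 0.04 0.55]
[0.0, 0, 0.1] [0.576 0.254 0.1  ] [-2.02 -0.3   1.32  2.42  1.72  0.28  0.21] err 1.1959 el [ 0.07 -0.15  0.79] wr [0.22 0.07 0.54]
[0.02, 0, 0.07] [0.586 0.271 0.07 ] [-2.05 -0.3   1.32  2.42  1.67  0.3   0.24] err 1.3315 el [ 0.08 -0.15  0.79] wr [0.22 0.08 0.54]
[-0.16, 0, 0.07] [0.493 0.117 0.07 ] [-1.76 -0.3   1.32  2.42  0.77  0.21  1.36] err 1.1908 el [ 0.03 -0.16  0.79] wr [0.23 0.01 0.54]
[-0.2, 0, 0.12] [0.472 0.083 0.12 ] [-1.64 -0.3   1.32  2.42  0.38  0.17  1.84] err 0.9604 el [ 0.01 -0.17  0.79] wr [ 0.23 -0.02  0.54]
```

```bash
cat > t.py <<'E'
from arm import *
# refine model with offsets: z-shifts h,a,b,t plus lateral (x,y) offsets of the elbow and wrist
def fk2(q,o):
    r=lambda a,v:R.from_euler(a,v); A=r('z',-q[0])*r('y',q[1]); e=np.array([0,0,o[0]])+r('z',-q[0]).apply([0,o[5],0])+A.apply([o[4],o[6],o[1]])
    B=A*r('z',-q[2])*r('y',q[3]); C=B*r('z',-q[4])*r('y',q[5]); return e+B.apply([-o[4],o[7],o[2]])+C.apply([0,0,o[3]])
o=least_squares(lambda o:np.r_[np.concatenate([fk2(q,o)-p for q,p in D]),.01*o[4:]],[.28,.42,.36,.25,0,0,0,0])
print(o.x.round(4),np.abs(o.fun[:24]).max())
b=[.5757,.254,1.0264]; rng=np.random.default_rng(0); q0=env.sense()["joint_positions"]
for w in [[-.06,0,.08],[-.06,0,.25],[.02,0,.07],[-.16,0,.07],[-.2,0,.15],[-.25,.15,.5],[-.1,.36,.5],[.1,.36,.5]]:
    p=b2w([w],b)[0]; S=[]
    for k in range(14):
        q,e=ik(p,Mt,L,rng.uniform(lo,hi)*[.4,.8,.8,1,1,1,1]+[-.5,0,0,0,0,0,0])
        if e<.02: S.append(q)
    S=sorted(S,key=lambda q:abs(q[2])); print(w,len(S)); [print("   ",q.round(2),fk(q,L)[2].round(2)) for q in S[:4]]
E
python3 t.py
```

```text
[ 0.2557  0.5503  0.3722  0.2968  0.     -0.0062 -0.0062 -0.0094] 0.0004126521090854762
[-0.06, 0, 0.08] 6
    [-0.05  1.03  0.2   2.34  4.22  1.46 -1.46] [0.49 0.02 0.53]
    [-0.17  1.07  0.4   2.34  4.24  1.62 -1.55] [0.49 0.09 0.52]
    [ 0.76  1.56 -1.34  2.34  2.88  0.58  0.25] [ 0.41 -0.39  0.25]
    [ 0.76  1.56 -1.34  2.34  2.88  0.58  0.25] [ 0.41 -0.39  0.25]
[-0.06, 0, 0.25] 8
    [ 0.08  0.61 -0.    2.31  4.34  1.11 -1.81] [ 0.32 -0.03  0.71]
    [ 0.17  0.61 -0.13  2.31  4.32  1.04 -1.78] [ 0.32 -0.05  0.71]
    [-0.01  0.61  0.14  2.31  4.36  1.19 -1.84] [0.33 0.   0.71]
    [-0.22  0.65  0.46  2.31  4.39  1.37 -1.91] [0.33 0.07 0.7 ]
[0.02, 0, 0.07] 10
    [-0.17  1.03  0.14  2.22  4.07  1.37 -1.57] [0.48 0.08 0.53]
    [-0.2   1.04  0.19  2.22  4.08  1.4  -1.59] [0.48 0.1  0.53]
    [-0.39  1.1   0.49  2.22  4.08  1.62 -1.75] [0.47 0.19 0.5 ]
    [ 0.58  1.5  -1.24  2.22  3.07  0.6  -0.01] [ 0.47 -0.31  0.29]
[-0.16, 0, 0.07] 10
    [ 0.32  1.07  0.01  2.42  4.4   1.3  -1.24] [ 0.47 -0.16  0.52]
    [ 0.28  1.07  0.07  2.42  4.41  1.35 -1.25] [ 0.48 -0.14  0.52]
    [ 0.38  1.07 -0.08  2.42  4.37  1.22 -1.21] [ 0.46 -0.18  0.52]
    [ 0.88  1.35 -0.98  2.42  3.7   0.5  -0.49] [ 0.35 -0.43  0.37]
[-0.2, 0, 0.15] 0
[-0.25, 0.15, 0.5] 0
[-0.1, 0.36, 0.5] 11
    [-1.01 -0.3  -0.    2.4   3.23  0.17 -1.67] [-0.09 -0.14  0.79]
    [-1.01 -0.3  -0.    2.4   3.23  0.17 -1.67] [-0.09 -0.14  0.79]
    [-1.02 -0.3   0.    2.4   3.22  0.17 -1.66] [-0.09 -0.14  0.79]
    [-1.02 -0.3   0.    2.4   3.21  0.17 -1.64] [-0.09 -0.14  0.79]
[0.1, 0.36, 0.5] 9
    [-0.88  0.07 -0.15  2.09  3.11  0.22 -1.54] [0.03 0.03 0.81]
    [-0.87  0.07 -0.16  2.09  3.1   0.22 -1.53] [0.03 0.03 0.81]
    [-0.7   0.08 -0.35  2.09  3.01  0.23 -1.44] [0.03 0.03 0.81]
    [-0.29  0.1  -0.81  2.09  2.75  0.24 -1.16] [0.05 0.02 0.81]
```

The model with small offsets fits to 0.4 mm. It shows that the front of the booth needs the flipped wrist (q5 between about 3 and 4.3), so I have to go around the wrist singularity. I'll simulate a local solver on this model, check it against the moves already made, and search for via-points that lead there.

```bash
cat > sim.py <<'E'
from h import *
O=np.array([.2557,.5503,.3722,.2968,0,-.0062,-.0062,-.0094])
lo=np.array([-3.12,-.3,-1.34,.26,-1.36,.01,-2.84]); hi=np.array([3.12,2.06,1.32,2.42,4.5,1.98,2.84])
VL=np.array([2.79,2.79,3.14,3.14,3.14,3.14,3.14])*.7/8
def Rz(a): c,s=np.cos(a),np.sin(a); return np.array([[c,-s,0],[s,c,0],[0,0,1.]])
def Ry(a): c,s=np.cos(a),np.sin(a); return np.array([[c,0,s],[0,1,0],[-s,0,c.real]])
def fk(q):
    Z1=Rz(-q[0]);A=Z1@Ry(q[1]); e=np.array([0,0,O[0]])+Z1@[0,O[5],0]+A@[0,O[6],O[1]]
    B=A@Rz(-q[2])@Ry(q[3]); w=e+B@[0,O[7],O[2]]; C=B@Rz(-q[4])@Ry(q[5]); p=w+C@[0,0,O[3]]
    return p,C@Rz(-q[6])@Rz(np.pi/2),e,w
def jac(q):
    p,M,e,w=fk(q); J=np.zeros((6,7))
    Z1=Rz(-q[0]);A=Z1@Ry(q[1]);A3=A@Rz(-q[2]);B=A3@Ry(q[3]);B5=B@Rz(-q[4]);C=B5@Ry(q[5]); s=np.array([0,0,O[0]])
    for i,(ax,o) in enumerate([([0,0,-1.],s),(Z1[:,1],s+Z1@[0,O[5],0]),(-A[:,2],e),(A3[:,1],e),(-B[:,2],w),(B5[:,1],w),(-C[:,2],p)]):
        J[:3,i]=np.cross(ax,p-o); J[3:,i]=ax
    return J,p,M
def solve(q,pt,Mt,w=.6,lam=.02,n=25):
    q=q.copy(); W=np.r_[1,1,1,w,w,w]
    for _ in range(n):
        J,p,M=jac(q); e=np.r_[pt-p,R.from_matrix(Mt@M.T).as_rotvec()]*W
        if np.abs(e).max()<3e-4: break
        J=J*W[:,None]; free=np.ones(7,bool)
        for _ in range(4):
            Jf=J[:,free]; d=np.zeros(7); d[free]=Jf.T@np.linalg.solve(Jf@Jf.T+lam**2*np.eye(6),e)
            bad=free&(((q+d<lo)&(d<0)&(q<=lo+1e-9))|((q+d>hi)&(d>0)&(q>=hi-1e-9)))
            if not bad.any(): break
            free&=~bad
        d*=min(1,.3/np.abs(d).max()); q=np.clip(q+d,lo,hi)
    return q,e
def track(q,P,Mt,step=.03):
    """straight lines through waypoints P with fixed orientation; returns q list, worst err"""
    out=[q]; worst=0; p=fk(q)[0]; worstdq=0
    for t in P:
        t=np.asarray(t,float); n=max(1,int(np.ceil(np.linalg.norm(t-p)/step)))
        for k in range(1,n+1):
            q2,e=solve(q,p+(t-p)*k/n,Mt); worst=max(worst,np.abs(e).max()); worstdq=max(worstdq,(np.abs(q2-q)/VL).max()); q=q2; out.append(q)
        p=t
    return out,worst,worstdq
E
python3 - <<'E'
from sim import *
q=np.array([-1.044,.973,-1.327,.622,1.038,1.884,-.392]); print(fk(q)[0], fk(q)[1].round(3).tolist())
p0,M0=fk(q)[:2]
for k in np.linspace(.1,1,10):
    Mt=M0@Rz(np.radians(-75*k)); q,e=solve(q,p0+M0@(np.array([-4.8,-2.5,-.8])*.04*k),Mt)
print("sim D3",q.round(3),"real [-0.617 0.843 -1.33 0.917 0.859 1.798 1.058]")
# up-push validation
q=np.array([-1.045,.371,.043,.262,-.048,1.982,1.536])
for k in range(3):
    p,M=fk(q)[:2]; q,e=solve(q,p-M[:,2]*.06,M)
print(q.round(3),fk(q)[0].round(3),"real tilt/3 rows p (.265,.4085,.885)")
E
```

```text
[0.20571917 0.74847942 0.38827369] [[-0.961, 0.275, 0.011], [0.275, 0.961, 0.036], [-0.0, 0.038, -0.999]]
sim D3 [-0.614  0.846 -1.34   0.917  0.868  1.804  1.059] real [-0.617 0.843 -1.33 0.917 0.859 1.798 1.058]
[-1.131  0.161  0.193  0.388 -0.102  1.98   1.555] [0.246 0.38  0.875] real tilt/3 rows p (.265,.4085,.885)
```

```bash
cat > plan.py <<'E'
from sim import *
import time
b=[.5757,.254,1.0264]; s=env.sense(); q0=np.clip(s["joint_positions"],lo,hi); p0,M0,_,_=fk(q0)
rng=np.random.default_rng(1); t0=time.time(); best=[]
goal=b2w([[-.12,-.3,.3],[-.1,0,.1]],b)
while time.time()-t0<240:
    n=rng.integers(2,4); V=[np.r_[rng.uniform(-.55,.65),rng.uniform(-.5,.75),rng.uniform(.45,1.0)] for _ in range(n)]
    # keep out of the booth volume
    if any((w2b(v,b)[0]>-.2 and abs(w2b(v,b)[1])<.3 and v[2]<.85) for v in V): continue
    out,w,d=track(q0,V,M0,.06)
    if w>.05: continue
    if out[-1][4]<1.7: continue
    out2,w2,d2=track(out[-1],goal,M0,.06)
    score=w2
    best.append((score,w,max(d,d2),[v.round(2).tolist() for v in V],out2[-1].round(2)))
best.sort(key=lambda x:x[0]); print(len(best)); [print(x) for x in best[:6]]
E
python3 plan.py
```

```text
1
(np.float64(0.0002610133672744652), np.float64(0.03553622399122442), np.float64(9.400092156749942), [[0.22, 0.53, 0.8], [0.25, 0.57, 0.49]], array([-0.34,  1.13,  0.73,  2.37,  4.28,  1.88, -1.67]))sim.py:28: RuntimeWarning: divide by zero encountered in scalar divide
  d*=min(1,.3/np.abs(d).max()); q=np.clip(q+d,lo,hi)
```

The simulated solver reproduces the earlier move closely. The random search found one path; I'll run a wider parallel search that keeps away from the singularity.

```bash
sed -e 's/<200:/<110:/' -e 's/goal=b2w.*/goal=b2w([[-.115,-.25,.35],[-.115,0,.22]],b); qg=np.array([.1,.65,0,2.33,4.3,1.1,-1.75])/' -e "s/max(rng.integers(len(S),size=3),key=lambda i:S\[i\]\[0\]\[4\])/min(rng.integers(len(S),size=6),key=lambda i:np.linalg.norm((S[i][0]-qg)[[0,1,3,4,5]]))/" -e 's/len(V)>5/len(V)>8/' -e 's/return n,len(S),max(s\[0\]\[4\] for s in S),res/z=min(S,key=lambda s:np.linalg.norm((s[0]-qg)[[0,1,3,4,5]])); return n,len(S),(z[0].round(2).tolist(),fk(z[0])[0].round(2).tolist(),z[1],z[2]),res/' plan3.py > plan4.py; date; python3 plan4.py; date
```

```text
Thu Dec  3 09:12:24 UTC 2026
[(764, 250, ([-0.92, 0.77, -0.31, 1.62, 2.74, 0.5, -1.06], [0.45, 0.79, 0.28], [[0.31, 0.14, 1.04], [0.46, 0.3, 0.94], [-0.04, 0.59, 0.83], [-0.3, 0.57, 0.63], [-0.32, 0.56, 0.63], [0.45, 0.79, 0.28]], np.float64(1.4525637828122058))), (915, 223, ([-0.1, -0.3, -0.7, 2.42, 4.0, 0.4, -2.49], [0.23, 0.39, 0.46], [[-0.02, 0.14, 1.01], [-0.35, 0.71, 0.26], [-0.35, 0.46, 0.64], [-0.42, 0.47, 0.58], [-0.27, 0.45, 0.53], [-0.06, 0.62, 0.38], [0.32, 0.62, 0.32], [0.15, 0.52, 0.49], [0.23, 0.37, 0.44]], np.float64(5.799023455113376))), (559, 206, ([0.01, 0.21, -1.34, 2.27, 2.43, 0.54, -0.86], [0.28, 0.5, 0.44], [[-0.05, 0.37, 1.02], [0.4, 0.8, 0.26], [-0.01, 0.86, 0.44], [0.5, 0.81, 0.77], [0.22, 0.65, 0.36], [0.24, 0.62, 0.43], [0.28, 0.5, 0.44]], np.float64(2.5633702995024312))), (690, 210, ([-1.24, 0.5, 0.03, 2.28, 2.92, 0.84, -1.51], [0.3, 0.6, 0.29], [[0.26, 0.51, 1.04], [0.26, 0.63, 0.93], [0.3, 0.6, 0.29]], np.float64(4.61858996540369)))]
0
Thu Dec  3 09:14:15 UTC 2026
```

There is a clean path. It goes over and around on the left (simulated error 0.3 mm), then past the left jamb to the front at booth (-0.08, 0, 0.25) with the wrist flipped. I'll work out the shifts in tool units and re-check the whole chain.

```bash
date
cat > chain.py <<'E'
from sim import *
import sys
b=[.5757,.254,1.0264]
def chain(P,step=.04):
    q=np.clip(env.sense()["joint_positions"],lo,hi); p,M=fk(q)[:2]; s=env.sense()["tool_rot"]; Mr=R.from_quat(np.r_[s[1:],s[0]]).as_matrix()
    p=env.sense()["ee_pos"]; print("M err deg",np.degrees(np.linalg.norm(R.from_matrix(Mr@M.T).as_rotvec())).round(2))
    for t in P:
        o,w,d=track(q,[t],M,step); u=M.T@(np.array(t)-p)/.04; n=np.linalg.norm(u)
        print("to",np.round(t,3),"booth",w2b(t,b).round(3),"units",u.round(2),"len",n.round(1),"w",w.round(4),"dq",d.round(2),"q",o[-1].round(2)); q=o[-1]; p=np.array(t)
E
python3 - <<'E'
from chain import *
P=[[.31,.14,1.04],[.46,.3,.94],[-.04,.59,.83],[-.3,.57,.63],[.45,.79,.28]]+list(b2w([[.1,.35,.4],[-.055,.3,.445],[-.075,.1,.36],[-.08,0,.25],[-.08,0,.07],[-.05,0,.08],[-.05,0,.26],[-.08,0,.25],[-.08,0,.1],[.03,0,.06],[-.16,0,.06],[-.16,-.1,.2]],b))
chain(P)
print("---short"); chain([P[2],P[3],P[4]])
print("---shorter"); chain([P[3],P[4]])
E
```

```text
Thu Dec  3 09:17:05 UTC 2026
M err deg 0.11
to [0.31 0.14 1.04] booth [-0.235  0.168  1.04 ] units [-1.59 -4.64  4.33] len 6.5 w 0.0003 dq 1.12 q [-1.92 -0.22  1.08  0.33 -0.1   1.74  1.79]
to [0.46 0.3  0.94] booth [-0.021  0.123  0.94 ] units [ 0.38 -1.15  5.9 ] len 6.0 w 0.0003 dq 0.67 q [-2.31 -0.28  1.32  0.81  0.08  1.19  1.79]
to [-0.04  0.59  0.83] booth [-0.031  0.701  0.83 ] units [ 2.83 14.41  0.77] len 14.7 w 0.0001 dq 0.75 q [-1.78  0.1  -0.39  1.11  1.09  1.32  0.51]
to [-0.3   0.57  0.63] booth [-0.183  0.913  0.63 ] units [ 6.09  5.24 -1.72] len 8.2 w 0.0 dq 0.32 q [-2.21  0.37 -0.51  1.32  1.37  1.64 -0.13]
to [0.45 0.79 0.28] booth [0.393 0.385 0.28 ] units [  2.81 -13.26  16.57] len 21.4 w 0.0 dq 0.4 q [-0.91  0.77 -0.32  1.62  2.74  0.49 -1.05]
to [0.328 0.521 0.4  ] booth [0.1  0.35 0.4 ] units [-0.16 -0.86 -7.93] len 8.0 w 0.0001 dq 0.37 q [-0.63  0.22 -0.51  2.26  2.88  0.53 -1.3 ]
to [0.291 0.362 0.445] booth [-0.055  0.3    0.445] units [ 0.33 -1.24 -4.02] len 4.2 w 0.0037 dq 3.27 q [ 0.47 -0.26 -0.94  2.42  4.22  0.7  -2.54]
to [0.451 0.242 0.36 ] booth [-0.
[... 1487 characters left out ...]
[ 1.62  8.62 11.  ] len 14.1 w 0.0535 dq 7.64 q [-1.46  0.14 -0.81  1.1   1.19  1.39  0.48]
to [-0.3   0.57  0.63] booth [-0.183  0.913  0.63 ] units [ 6.09  5.24 -1.72] len 8.2 w 0.0 dq 0.31 q [-2.02  0.44 -0.86  1.32  1.51  1.78 -0.14]
to [0.45 0.79 0.28] booth [0.393 0.385 0.28 ] units [  2.81 -13.26  16.57] len 21.4 w 0.0 dq 0.37 q [-0.75  0.83 -0.62  1.62  2.57  0.58 -0.72]
---shorter
M err deg 0.11
to [-0.3   0.57  0.63] booth [-0.183  0.913  0.63 ] units [ 7.72 13.86  9.28] len 18.4 w 0.055 dq 7.54 q [-2.04  0.43 -0.83  1.32  1.5   1.77 -0.14]
to [0.45 0.79 0.28] booth [0.393 0.385 0.28 ] units [  2.81 -13.26  16.57] len 21.4 w 0.0 dq 0.36 q [-0.76  0.82 -0.59  1.62  2.58  0.57 -0.75]
```

Emit:
{"op": "step_arm", "data": {"increments": [[[-0.2, -0.5, 0.5], 0], [[-0.4, -1.2, 1.1], 0], [[-0.6, -1.8, 1.7], 0], [[-0.8, -2.4, 2.3], 0], [[-1.1, -3.1, 2.9], 0], [[-1.3, -3.7, 3.5], 0], [[-1.5, -4.3, 4], 0], [[-1.6, -4.6, 4.3], 0], [[-1.6, -4.6, 4.3], 0]]}}

```text
time: 8.95
ee_pos: [0.3132, 0.1413, 1.0383]
tool_rot: [0.488, -0.4, 0.724, 0.28]
wrist_force: [-0.9, -1.1, -0.5]
grip_width: 1.0
gripper_force: 0.0
```

Emit:
{"op": "step_arm", "data": {"increments": [[[0.1, -0.2, 0.9], 0], [[0.1, -0.4, 1.9], 0], [[0.2, -0.6, 2.9], 0], [[0.3, -0.8, 4], 0], [[0.3, -1, 5], 0], [[0.4, -1.1, 5.8], 0], [[0.4, -1.1, 5.9], 0]]}}

```text
time: 9.82
ee_pos: [0.4622, 0.2993, 0.9348]
tool_rot: [0.487, -0.399, 0.725, 0.279]
wrist_force: [-0.5, 0.1, -0.9]
grip_width: 1.002
gripper_force: 0.0
```

```bash
python3 st.py
```

```text
t 9.82 q [-2.318 -0.285  1.316  0.818  0.097  1.196  1.779] p [0.4622 0.2993 0.9348] F [-0.5  0.1 -0.9] grip 1.002 0.0
[[-0.207 -0.851  0.484]
 [-0.307  0.526  0.793]
 [-0.929  0.016 -0.37 ]]
```

The real arm matches the simulation, so I'll continue.

Emit:
{"op": "step_arm", "data": {"increments": [[[0.2, 0.8, 0], 0], [[0.4, 1.8, 0.1], 0], [[0.6, 2.9, 0.2], 0], [[0.8, 4, 0.2], 0], [[1, 5, 0.3], 0], [[1.2, 6.1, 0.3], 0], [[1.4, 7.2, 0.4], 0], [[1.6, 8.3, 0.5], 0], [[1.8, 9.4, 0.5], 0], [[2, 10.5, 0.6], 0], [[2.2, 11.6, 0.6], 0], [[2.4, 12.6, 0.7], 0], [[2.6, 13.5, 0.7], 0], [[2.8, 14.2, 0.8], 0], [[2.8, 14.4, 0.8], 0]]}}

```text
time: 11.7
ee_pos: [-0.0343, 0.5963, 0.8254]
tool_rot: [0.487, -0.399, 0.726, 0.277]
wrist_force: [-0.0, 0.5, 0.2]
grip_width: 0.999
gripper_force: 0.0
```

Emit:
{"op": "step_arm", "data": {"increments": [[[0.6, 0.5, -0.2], 0], [[1.5, 1.3, -0.4], 0], [[2.4, 2.1, -0.7], 0], [[3.3, 2.8, -0.9], 0], [[4.2, 3.6, -1.2], 0], [[5.1, 4.4, -1.4], 0], [[5.8, 5, -1.6], 0], [[6.1, 5.2, -1.7], 0]]}}

```text
time: 12.7
ee_pos: [-0.2936, 0.5764, 0.6275]
tool_rot: [0.488, -0.399, 0.726, 0.277]
wrist_force: [-0.1, 0.1, -0.5]
grip_width: 1.001
gripper_force: 0.0
```

```bash
python3 st.py
python3 - <<'E'
from chain import *
chain([[.45,.79,.28]]+list(b2w([[.1,.35,.4],[-.055,.3,.445],[-.075,.1,.36],[-.08,0,.25]],b)))
E
```

```text
t 12.7 q [-2.212  0.374 -0.483  1.316  1.356  1.626 -0.12 ] p [-0.2936  0.5764  0.6275] F [-0.1  0.1 -0.5] grip 1.001 0.0
[[-0.206 -0.848  0.488]
 [-0.308  0.529  0.79 ]
 [-0.929  0.012 -0.37 ]]
M err deg 0.0
to [0.45 0.79 0.28] booth [0.393 0.385 0.28 ] units [  2.6  -13.05  16.51] len 21.2 w 0.0 dq 0.4 q [-0.93  0.77 -0.3   1.62  2.71  0.48 -1.04]
to [0.328 0.521 0.4  ] booth [0.1  0.35 0.4 ] units [-0.08 -0.94 -7.92] len 8.0 w 0.0001 dq 0.37 q [-0.66  0.21 -0.48  2.25  2.85  0.52 -1.28]
to [0.291 0.362 0.445] booth [-0.055  0.3    0.445] units [ 0.37 -1.29 -4.01] len 4.2 w 0.0025 dq 2.52 q [ 0.23 -0.22 -0.81  2.42  4.13  0.58 -2.47]
to [0.451 0.242 0.36 ] booth [-0.075  0.1    0.36 ] units [ 2.08 -5.03  0.36] len 5.5 w 0.0053 dq 2.32 q [ 0.8   0.43 -1.2   2.38  4.04  0.5  -1.77]
to [0.534 0.186 0.25 ] booth [-0.08  0.    0.25] units [ 2.56 -2.53  0.92] len 3.7 w 0.0 dq 0.36 q [ 0.68  0.75 -0.93  2.29  4.1   0.53 -1.49]
```

Emit:
{"op": "step_arm", "data": {"increments": [[[0.1, -0.5, 0.7], 0], [[0.3, -1.2, 1.6], 0], [[0.4, -2, 2.5], 0], [[0.6, -2.7, 3.4], 0], [[0.7, -3.5, 4.4], 0], [[0.8, -4.2, 5.3], 0], [[1, -5, 6.3], 0], [[1.1, -5.7, 7.2], 0], [[1.3, -6.5, 8.2], 0], [[1.4, -7.2, 9.1], 0], [[1.6, -8, 10.1], 0], [[1.7, -8.7, 11], 0], [[1.9, -9.5, 12], 0], [[2, -10.2, 12.9], 0], [[2.1, -11, 13.9], 0], [[2.3, -11.7, 14.8], 0], [[2.4, -12.4, 15.7], 0], [[2.6, -12.9, 16.4], 0], [[2.6, -13, 16.5], 0], [[2.6, -13, 16.5], 0]], "jaw": 1}}

```text
time: 15.2
ee_pos: [0.449, 0.7914, 0.2839]
tool_rot: [0.489, -0.397, 0.725, 0.278]
wrist_force: [-0.4, -0.4, 0.7]
grip_width: -0.001
gripper_force: 0.0
```

```bash
python3 st.py
```

```text
t 15.2 q [-0.931  0.765 -0.297  1.615  2.709  0.478 -1.052] p [0.449  0.7914 0.2839] F [-0.4 -0.4  0.7] grip -0.001 0.0
[[-0.205 -0.848  0.488]
 [-0.304  0.53   0.792]
 [-0.93   0.014 -0.366]]
```

Emit:
{"op": "step_arm", "data": {"increments": [[[0, -0.1, -0.7], 0], [[0, -0.2, -1.7], 0], [[0, -0.3, -2.8], 0], [[0, -0.5, -4], 0], [[0, -0.6, -5.2], 0], [[-0.1, -0.7, -6.4], 0], [[-0.1, -0.9, -7.4], 0], [[-0.1, -0.9, -7.9], 0]]}}

```text
time: 16.2
ee_pos: [0.3227, 0.5224, 0.4045]
tool_rot: [0.49, -0.399, 0.723, 0.278]
wrist_force: [-0.2, 0.4, 0.0]
grip_width: 0.005
gripper_force: 0.0
```

```bash
python3 st.py
python3 - <<'E'
from chain import *
chain(list(b2w([[-.0,.32,.43],[-.055,.3,.445],[-.075,.1,.36],[-.08,0,.25]],b)),.02)
print("alt");chain(list(b2w([[-.04,.3,.42],[-.06,.15,.38],[-.08,0,.25]],b)),.02)
print("alt2");chain(list(b2w([[-.04,.31,.38],[-.06,.15,.3],[-.08,0,.25]],b)),.02)
E
```

```text
t 16.2 q [-0.679  0.201 -0.472  2.253  2.842  0.516 -1.28 ] p [0.3227 0.5224 0.4045] F [-0.2  0.4  0. ] grip 0.005 0.0
[[-0.201 -0.85   0.486]
 [-0.304  0.526  0.794]
 [-0.931  0.012 -0.365]]
M err deg 0.0
to [0.302 0.42  0.43 ] booth [0.   0.32 0.43] units [ 0.29 -0.9  -2.52] len 2.7 w 0.0001 dq 0.47 q [-0.44 -0.02 -0.5   2.39  3.34  0.44 -1.74]
to [0.291 0.362 0.445] booth [-0.055  0.3    0.445] units [ 0.14 -0.51 -1.41] len 1.5 w 0.003 dq 1.91 q [ 0.51 -0.28 -0.96  2.42  4.23  0.72 -2.57]
to [0.451 0.242 0.36 ] booth [-0.075  0.1    0.36 ] units [ 2.09 -5.03  0.33] len 5.5 w 0.006 dq 0.96 q [ 0.82  0.45 -1.24  2.38  4.01  0.48 -1.72]
to [0.534 0.186 0.25 ] booth [-0.08  0.    0.25] units [ 2.57 -2.53  0.9 ] len 3.7 w 0.0 dq 0.2 q [ 0.7   0.77 -0.96  2.29  4.08  0.52 -1.46]
alt
M err deg 0.0
to [0.298 0.375 0.42 ] booth [-0.04  0.3   0.42] units [ 0.88 -1.41 -3.36] len 3.8 w 0.0099 dq 2.85 q [ 0.79 -0.28 -1.24  2.42  4.16  0.77 -2.5 ]
to [0.416 0.28  0.38 ] booth [-0.06  0.15  0.38] units [ 1.06 -3.77 -0.08] len 3.9 w 0.0055 dq 0.6 q [ 0.79  0.34 -1.31  2.41  3.87  0.5  -1.73]
to [0.534 0.186 0.25 ] booth [-0.08  0.    0.25] units [ 3.15 -3.79  0.74] len 5.0 w 0.0 dq 0.23 q [ 0.71  0.78 -0.99  2.29  4.06  0.5  -1.43]
alt2
M err deg 0.0
to [0.29 0.38 0.38] booth [-0.04  0.31  0.38] units [ 1.82 -1.18 -3.  ] len 3.7 w 0.0296 dq 3.0 q [ 0.5   0.   -1.34  2.42  3.53  0.47 -1.85]
to [0.416 0.28  0.3  ] booth [-0.06  0.15  0.3 ] units [ 1.99 -4.03  0.28] len 4.5 w 0.0306 dq 0.61 q [ 0.65  0.65 -1.34  2.42  3.29  0.47 -0.99]
to [0.534 0.186 0.25 ] booth [-0.08  0.    0.25] units [ 1.29 -3.77  0.01] len 4.0 w 0.0026 dq 0.28 q [ 0.83  0.97 -1.29  2.29  3.48  0.3  -0.81]
```

Emit:
{"op": "step_arm", "data": {"increments": [[[0.1, -0.3, -0.7], 0], [[0.2, -0.6, -1.5], 0], [[0.3, -0.8, -2.2], 0], [[0.3, -0.9, -2.5], 0], [[0.3, -1, -2.8], 0], [[0.4, -1.1, -3.1], 0], [[0.4, -1.2, -3.4], 0], [[0.4, -1.3, -3.7], 0], [[0.4, -1.4, -3.9], 0], [[0.4, -1.4, -3.9], 0]]}}

```text
time: 17.45
ee_pos: [0.2924, 0.3673, 0.4456]
tool_rot: [0.489, -0.401, 0.724, 0.277]
wrist_force: [-0.4, -0.4, -0.1]
grip_width: 0.007
gripper_force: 0.0
```

```bash
python3 st.py
python3 - <<'E'
from chain import *
chain(list(b2w([[-.075,.1,.36],[-.08,0,.25]],b)),.02)
E
```

```text
t 17.45 q [ 0.236 -0.204 -0.834  2.421  4.085  0.576 -2.423] p [0.2924 0.3673 0.4456] F [-0.4 -0.4 -0.1] grip 0.007 0.0
[[-0.201 -0.851  0.486]
 [-0.31   0.526  0.792]
 [-0.929  0.009 -0.369]]
M err deg 0.08
to [0.451 0.242 0.36 ] booth [-0.075  0.1    0.36 ] units [ 2.17 -5.05  0.23] len 5.5 w 0.0052 dq 1.35 q [ 0.8   0.43 -1.21  2.38  4.04  0.49 -1.75]
to [0.534 0.186 0.25 ] booth [-0.08  0.    0.25] units [ 2.58 -2.52  0.91] len 3.7 w 0.0 dq 0.19 q [ 0.68  0.75 -0.94  2.29  4.1   0.53 -1.48]
```

Emit:
{"op": "step_arm", "data": {"increments": [[[0.2, -0.4, 0], 0], [[0.4, -0.9, 0], 0], [[0.6, -1.4, 0.1], 0], [[0.9, -2, 0.1], 0], [[1.1, -2.6, 0.1], 0], [[1.4, -3.2, 0.1], 0], [[1.6, -3.8, 0.2], 0], [[1.9, -4.4, 0.2], 0], [[2.1, -4.9, 0.2], 0], [[2.2, -5, 0.2], 0], [[2.2, -5, 0.2], 0]]}}

```text
time: 18.82
ee_pos: [0.4489, 0.2411, 0.3577]
tool_rot: [0.488, -0.4, 0.725, 0.278]
wrist_force: [-0.3, 0.2, 0.5]
grip_width: 0.005
gripper_force: 0.0
```

```bash
python3 st.py
python3 - <<'E'
from chain import *
import cv2
im=vision.get_image("wrist"); cv2.imwrite("pics/w1.png",im[:,:,::-1])
print(w2b(env.sense()["ee_pos"],b).round(3))
chain(list(b2w([[-.09,0,.25],[-.1,0,.07],[-.05,0,.07]],b)),.02)
E
```

```text
t 18.82 q [ 0.791  0.424 -1.186  2.384  4.051  0.51  -1.77 ] p [0.4489 0.2411 0.3577] F [-0.3  0.2  0.5] grip 0.005 0.0
[[-0.205 -0.85   0.485]
 [-0.308  0.527  0.792]
 [-0.929  0.013 -0.37 ]]
[-0.077  0.102  0.358]
M err deg 0.0
to [0.529 0.177 0.25 ] booth [-0.09 -0.    0.25] units [ 2.59 -2.58  0.7 ] len 3.7 w 0.0 dq 0.19 q [ 0.7   0.75 -0.94  2.3   4.13  0.53 -1.51]
to [0.524 0.168 0.07 ] booth [-0.1  -0.    0.07] units [ 4.27 -0.06  1.43] len 4.5 w 0.0 dq 0.23 q [ 0.53  1.12 -0.62  2.33  4.03  0.81 -1.04]
to [0.55  0.211 0.07 ] booth [-0.05 -0.    0.07] units [-0.46  0.01  1.16] len 1.2 w 0.0003 dq 0.15 q [ 0.43  1.12 -0.64  2.28  3.93  0.81 -1.04]
```

View pics/w1.png

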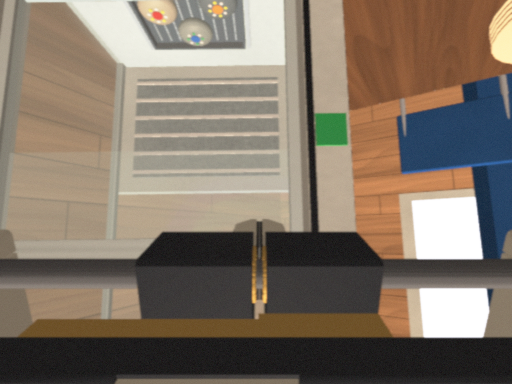

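The wrist picture (inverted mount) shows the left green band at (331,129), with the stones at (157,10), (218,8) and (196,35) undisturbed in the tray. The gripper is in front of the left half of the pane. I'll check the booth fit with the band and go down to below ledge height.

Emit:
{"op": "step_arm", "data": {"increments": [[[0.3, -0.3, 0.1], 0], [[0.8, -0.8, 0.2], 0], [[1.3, -1.3, 0.3], 0], [[1.8, -1.8, 0.5], 0], [[2.3, -2.3, 0.6], 0], [[2.6, -2.6, 0.6], 0], [[3.4, -2.6, 0.9], 0], [[4.3, -2.6, 1.2], 0], [[5.2, -2.6, 1.5], 0], [[6.1, -2.6, 1.8], 0], [[6.7, -2.6, 2], 0], [[6.9, -2.6, 2.1], 0], [[6.9, -2.6, 2.1], 0]]}}

```text
time: 20.5
ee_pos: [0.5226, 0.1672, 0.0693]
tool_rot: [0.489, -0.398, 0.725, 0.278]
wrist_force: [-0.4, -0.9, -0.1]
grip_width: 0.007
gripper_force: 0.0
```

```bash
python3 st.py
python3 - <<'E'
from chain import *
import cv2
p=vision.camera_params("wrist"); im=vision.get_image("wrist")[:,:,::-1]
cv2.imwrite("pics/w2.png",im)
print(w2b(env.sense()["ee_pos"],b).round(4)); print(p["T"].round(3),p["fx"],p["cx"],p["cy"])
E
```

```text
t 20.5 q [ 0.537  1.128 -0.617  2.337  4.028  0.813 -1.034] p [0.5226 0.1672 0.0693] F [-0.4 -0.9 -0.1] grip 0.007 0.0
[[-0.205 -0.849  0.487]
 [-0.306  0.528  0.792]
 [-0.93   0.014 -0.368]]
[-0.1018  0.0005  0.0698]
[[-0.849 -0.083 -0.521  0.438]
 [ 0.528 -0.108 -0.843  0.033]
 [ 0.014 -0.991  0.136  0.062]
 [ 0.     0.     0.     1.   ]] 274.5688960936596 258.9549328494446 194.49466074689855
```

View pics/w2.png

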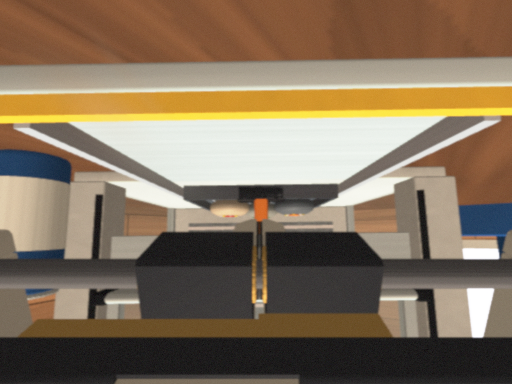

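Inverted view: the yellow lip runs along row 100, the orange grip is at (261,208), and the ledge's ends show as the white bar at rows 291–302 (cols 107–137 and 382–415). The tray front wall is at row 192 and the can is far left.

```bash
cat > px.py <<'E'
from chain import *
def onx(uv,xb,p):   # intersect pixel ray with booth plane x=xb
    T=p["T"]; d=T[:3,:3]@np.array([(uv[0]-p["cx"])/p["fx"],-(uv[1]-p["cy"])/p["fy"],-1]); o=T[:3,3]
    n=np.array([np.cos(b[2]),np.sin(b[2]),0]); c=n@np.array([b[0],b[1],0])+xb
    return w2b(o+d*(c-n@o)/(n@d),b).round(4)
E
python3 - <<'E'
from px import *
p=vision.camera_params("wrist")
for uv in [(106,297),(415,297),(260,291),(260,302)]: print("ledge",uv,onx(uv,-.032,p))
for uv in [(254,210),(268,210),(261,221)]: print("grip",onx(uv,.021,p))
print("jamb inner",onx((96,240),-.012,p),onx((424,240),-.012,p)," jamb outer",onx((70,240),-.012,p),onx((460,240),-.012,p))
print("tray wall ends",onx((184,190),.021,p),onx((337,190),.021,p))
l=[onz(u,.02,"wrist",p) for u in [(5,118),(255,118),(505,113)]]; print("lip",[w2b(x,b).round(4) for x in l])
E
```

```text
ledge (106, 297) [-0.032  -0.1227  0.1119]
ledge (415, 297) [-0.032   0.1235  0.1146]
ledge (260, 291) [-0.032   0.0008  0.1087]
ledge (260, 302) [-0.032   0.0007  0.1171]
grip [ 0.021  -0.0048  0.0395]
grip [0.021  0.0095 0.0397]
grip [0.021  0.0022 0.0509]
jamb inner [-0.012  -0.1459  0.0671] [-0.012   0.1463  0.0709]  jamb outer [-0.012  -0.1694  0.0668] [-0.012   0.1779  0.0713]
tray wall ends [ 0.021  -0.0772  0.0177] [0.021  0.081  0.0201]
lip [array([-0.1665, -0.089 ,  0.02  ]), array([-0.1627,  0.0012,  0.02  ]), array([-0.1633,  0.0927,  0.02  ])]
```

The booth fit holds within about 3 mm: ledge underside at z ≈ 0.108, lip at x = -0.164, grip at y ≈ 0.002. Next I'll slide the closed fingers under the ledge and rise towards it.

Emit:
{"op": "step_arm", "data": {"increments": [[[-0.1, 0, 0.3], 0], [[-0.3, 0, 0.8], 0], [[-0.5, 0, 1.3], 0], [[-0.6, 0, 1.5], 0], [[-0.6, 0, 1.5], 0], [[-0.9, 0, 1.4], 0], [[-1.1, 0, 1.3], 0], [[-1.1, 0, 1.3], 0]]}}

```text
time: 21.55
ee_pos: [0.5568, 0.221, 0.0912]
tool_rot: [0.488, -0.398, 0.725, 0.277]
wrist_force: [-0.4, -0.4, -0.2]
grip_width: 0.004
gripper_force: 0.0
```

Run:
```python
from chain import *
s=env.sense(); print(s["time"],s["wrist_force"].round(2),w2b(s["ee_pos"],b).round(4))
```

```text
21.55 [-0.4  -0.4  -0.19] [-0.0381 -0.0009  0.0912]
```

Emit:
{"op": "step_arm", "data": {"increments": [[[-0.07, 0, -0.03], 0], [[-0.14, 0, -0.06], 0]]}}

```text
time: 21.8
ee_pos: [0.5566, 0.2211, 0.0962]
tool_rot: [0.488, -0.398, 0.726, 0.278]
wrist_force: [-0.2, 0.5, 0.2]
grip_width: 0.005
gripper_force: 0.0
```

Emit:
{"op": "step_arm", "data": {"increments": [[[-0.07, 0, -0.03], 0], [[-0.14, 0, -0.06], 0]]}}

```text
time: 22.05
ee_pos: [0.5566, 0.2211, 0.1024]
tool_rot: [0.488, -0.398, 0.725, 0.278]
wrist_force: [-1.0, -0.4, 0.4]
grip_width: 0.005
gripper_force: 0.3
```

Emit:
{"op": "step_arm", "data": {"increments": [[[-0.07, 0, -0.03], 0], [[-0.14, 0, -0.06], 0]]}}

```text
time: 22.3
ee_pos: [0.556, 0.2201, 0.1066]
tool_rot: [0.486, -0.399, 0.727, 0.277]
wrist_force: [-0.0, 0.3, -6.8]
grip_width: 0.005
gripper_force: 2.6
```

Emit:
{"op": "step_arm", "data": {"increments": [[[-0.07, 0, -0.03], 0], [[-0.14, 0, -0.06], 0]]}}

```text
time: 22.55
ee_pos: [0.5561, 0.2202, 0.1137]
tool_rot: [0.487, -0.398, 0.726, 0.277]
wrist_force: [-1.2, -0.3, -6.6]
grip_width: 0.008
gripper_force: 3.0
```

Contact: the sash rises with a steady 6.7 N of drag. I'll lift it smoothly to about 15 mm below the lowest possible stop.

Emit:
{"op": "step_arm", "data": {"increments": [[[-0.08, 0, -0.03], 0], [[-0.2, 0, -0.08], 0], [[-0.35, 0, -0.14], 0], [[-0.5, 0, -0.2], 0], [[-0.65, 0, -0.26], 0], [[-0.8, 0, -0.32], 0], [[-0.95, 0, -0.38], 0], [[-1.1, 0, -0.44], 0], [[-1.25, 0, -0.5], 0], [[-1.4, 0, -0.56], 0], [[-1.55, 0, -0.62], 0], [[-1.7, 0, -0.68], 0], [[-1.85, 0, -0.74], 0], [[-2, 0, -0.8], 0], [[-2.15, 0, -0.86], 0], [[-2.3, 0, -0.92], 0], [[-2.42, 0, -0.97], 0], [[-2.5, 0, -1], 0], [[-2.5, 0, -1], 0]]}}

```text
time: 24.92
ee_pos: [0.5562, 0.2203, 0.2226]
tool_rot: [0.488, -0.399, 0.725, 0.278]
wrist_force: [-5.8, -4.7, -4.6]
grip_width: 0.002
gripper_force: 3.3
```

Run:
```python
from chain import *
import cv2
s=env.sense(); print(s["time"],s["wrist_force"].round(2),w2b(s["ee_pos"],b).round(4),s["joint_positions"].round(2))
im=vision.get_image("scene")[:,:,::-1]; cv2.imwrite("pics/c2.png",cv2.resize(im[30:182,218:346],None,fx=3.9,fy=3.9,interpolation=cv2.INTER_CUBIC))
for z in (.2,.22,.24): print(z,((proj(b2w([[-.032,.135,z+.004],[-.032,-.135,z+.004]],b),"scene")-[218,30])*3.9).round().tolist())
```

```text
24.925 [-5.79 -4.75 -4.56] [-0.0389 -0.0008  0.2226] [ 0.55  0.81 -0.87  2.26  3.96  0.57 -1.36]
0.2 [[132.0, 148.0], [358.0, 414.0]]
0.22 [[131.0, 133.0], [362.0, 402.0]]
0.24 [[131.0, 117.0], [365.0, 390.0]]
```

View pics/c2.png

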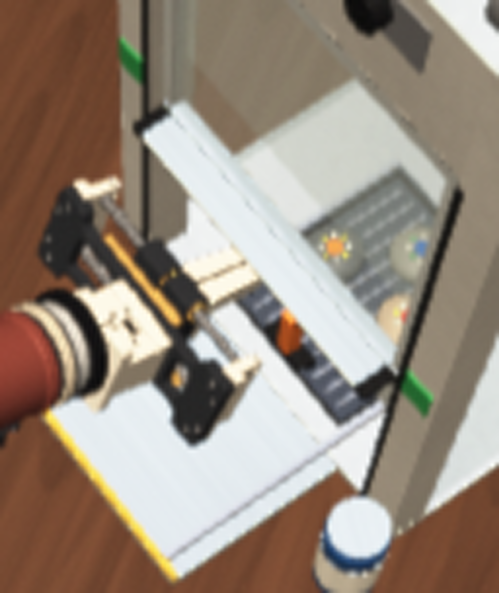

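The picture shows the sash up evenly with the ledge at about z = 0.225, just below the green bands. The stones and grip are untouched. From here I'll creep upwards and watch the force.

Emit:
{"op": "step_arm", "data": {"increments": [[[-0.07, 0, -0.03], 0], [[-0.14, 0, -0.06], 0], [[-0.21, 0, -0.08], 0], [[-0.28, 0, -0.11], 0]]}}

```text
time: 25.48
ee_pos: [0.5562, 0.2203, 0.234]
tool_rot: [0.487, -0.4, 0.725, 0.278]
wrist_force: [-3.5, -3.8, -7.0]
grip_width: 0.006
gripper_force: 3.9
```

Emit:
{"op": "step_arm", "data": {"increments": [[[-0.03, 0, -0.01], 0], [[-0.06, 0, -0.02], 0]]}}

```text
time: 25.72
ee_pos: [0.5562, 0.2203, 0.2364]
tool_rot: [0.487, -0.4, 0.725, 0.278]
wrist_force: [-5.3, -3.0, -5.3]
grip_width: 0.006
gripper_force: 4.0
```

Emit:
{"op": "step_arm", "data": {"increments": [[[-0.05, 0, -0.02], 0]]}}

```text
time: 25.85
ee_pos: [0.5562, 0.2203, 0.2385]
tool_rot: [0.487, -0.4, 0.725, 0.278]
wrist_force: [-4.2, -3.6, -6.0]
grip_width: 0.002
gripper_force: 4.0
```

Emit:
{"op": "step_arm", "data": {"increments": [[[-0.05, 0, -0.02], 0]]}}

```text
time: 25.98
ee_pos: [0.5562, 0.2203, 0.2407]
tool_rot: [0.487, -0.4, 0.725, 0.278]
wrist_force: [-5.1, -3.8, -7.3]
grip_width: 0.006
gripper_force: 4.0
```

Emit:
{"op": "step_arm", "data": {"increments": [[[-0.03, 0, -0.01], 0]]}}

```text
time: 26.1
ee_pos: [0.5562, 0.2203, 0.2419]
tool_rot: [0.487, -0.4, 0.725, 0.278]
wrist_force: [-5.0, -4.4, -6.0]
grip_width: 0.002
gripper_force: 4.1
```

Emit:
{"op": "step_arm", "data": {"increments": [[[-0.03, 0, -0.01], 0]]}}

```text
time: 26.22
ee_pos: [0.5562, 0.2203, 0.2431]
tool_rot: [0.487, -0.4, 0.725, 0.278]
wrist_force: [-5.3, -3.9, -5.8]
grip_width: 0.004
gripper_force: 4.1
```

Emit:
{"op": "step_arm", "data": {"increments": [[[-0.03, 0, -0.01], 0]]}}

```text
time: 26.35
ee_pos: [0.5562, 0.2203, 0.2442]
tool_rot: [0.487, -0.4, 0.725, 0.278]
wrist_force: [-4.7, -3.7, -6.9]
grip_width: 0.006
gripper_force: 4.2
```

Emit:
{"op": "step_arm", "data": {"increments": [[[-0.03, 0, -0.01], 0]]}}

```text
time: 26.48
ee_pos: [0.5562, 0.2203, 0.2454]
tool_rot: [0.486, -0.4, 0.725, 0.278]
wrist_force: [-5.0, -4.5, -6.8]
grip_width: 0.009
gripper_force: 4.2
```

Emit:
{"op": "step_arm", "data": {"increments": [[[-0.03, 0, -0.01], 0]]}}

```text
time: 26.6
ee_pos: [0.5562, 0.2203, 0.2466]
tool_rot: [0.486, -0.4, 0.726, 0.278]
wrist_force: [-4.7, -5.1, -6.7]
grip_width: 0.004
gripper_force: 4.2
```

Emit:
{"op": "step_arm", "data": {"increments": [[[-0.03, 0, -0.01], 0]]}}

```text
time: 26.72
ee_pos: [0.5563, 0.2203, 0.2477]
tool_rot: [0.486, -0.4, 0.726, 0.278]
wrist_force: [-5.8, -4.1, -6.7]
grip_width: 0.005
gripper_force: 4.3
```

Emit:
{"op": "step_arm", "data": {"increments": [[[-0.025, 0, -0.01], 0]]}}

```text
time: 26.85
ee_pos: [0.5562, 0.2203, 0.2488]
tool_rot: [0.486, -0.4, 0.726, 0.278]
wrist_force: [-5.8, -3.8, -6.1]
grip_width: 0.005
gripper_force: 4.3
```

Emit:
{"op": "step_arm", "data": {"increments": [[[-0.025, 0, -0.01], 0]]}}

```text
time: 26.98
ee_pos: [0.5562, 0.2203, 0.2499]
tool_rot: [0.486, -0.4, 0.726, 0.278]
wrist_force: [-5.2, -5.5, -7.3]
grip_width: 0.004
gripper_force: 4.3
```

Emit:
{"op": "step_arm", "data": {"increments": [[[-0.025, 0, -0.01], 0]]}}

```text
time: 27.1
ee_pos: [0.5562, 0.2203, 0.2508]
tool_rot: [0.486, -0.4, 0.726, 0.278]
wrist_force: [-3.4, -3.3, -7.7]
grip_width: 0.006
gripper_force: 4.7
```

Emit:
{"op": "step_arm", "data": {"increments": [[[-0.025, 0, -0.01], 0]]}}

```text
time: 27.22
ee_pos: [0.5562, 0.2202, 0.2514]
tool_rot: [0.486, -0.4, 0.726, 0.278]
wrist_force: [-4.0, -2.1, -10.4]
grip_width: 0.005
gripper_force: 5.5
```

Emit:
{"op": "step_arm", "data": {"increments": [[[-0.025, 0, -0.01], 0]]}}

```text
time: 27.35
ee_pos: [0.5562, 0.2202, 0.252]
tool_rot: [0.485, -0.4, 0.726, 0.278]
wrist_force: [-4.5, -0.3, -13.3]
grip_width: 0.004
gripper_force: 6.5
```

The force climbed from the 6.7 N drag to 13.3 N over about 1.2 mm, so the stop is met with the TCP at 0.252. I'll hold briefly to confirm, then let the fingers down and back.

Emit:
{"op": "step_arm", "data": {"increments": [[[-0.01, 0, 0], 0], [[-0.01, 0, 0], 0]]}}

```text
time: 27.6
ee_pos: [0.5562, 0.2202, 0.2521]
tool_rot: [0.485, -0.4, 0.726, 0.278]
wrist_force: [-5.6, -0.3, -12.9]
grip_width: 0.007
gripper_force: 6.8
```

Emit:
{"op": "step_arm", "data": {"increments": [[[0.1, 0, 0.04], 0], [[0.3, 0, 0.12], 0], [[0.6, 0, 0.24], 0], [[0.8, 0, 0.1], 0], [[1, 0, -0.4], 0], [[1.2, 0, -0.9], 0], [[1.3, 0, -1.1], 0], [[1.3, 0, -1.1], 0]]}}

```text
time: 28.6
ee_pos: [0.527, 0.1689, 0.2227]
tool_rot: [0.489, -0.398, 0.725, 0.277]
wrist_force: [0.9, 0.4, 0.8]
grip_width: 0.003
gripper_force: 0.0
```

```bash
python3 st.py
python3 - <<'E'
from chain import *
import cv2
print(w2b(env.sense()["ee_pos"],b).round(4))
p=vision.camera_params("wrist"); im=vision.get_image("wrist")[:,:,::-1]; cv2.imwrite("pics/w3.png",im); np.save("w3.npy",p["T"])
chain(list(b2w([[-.09,-.0,.07],[-.05,-.0,.062],[.026,0,.062],[-.162,0,.062]],b)),.02)
E
```

```text
t 28.6 q [ 0.701  0.814 -0.908  2.323  4.086  0.559 -1.394] p [0.527  0.1689 0.2227] F [0.9 0.4 0.8] grip 0.003 0.0
[[-0.206 -0.848  0.488]
 [-0.306  0.53   0.791]
 [-0.93   0.014 -0.368]]
[-0.098  -0.0024  0.2227]
M err deg 0.0
to [0.529 0.177 0.07 ] booth [-0.09 -0.    0.07] units [3.49 0.   1.58] len 3.8 w 0.0 dq 0.22 q [ 0.53  1.13 -0.64  2.33  3.99  0.8  -1.02]
to [0.55  0.211 0.062] booth [-0.05  -0.     0.062] units [-0.18  0.01  1.  ] len 1.0 w 0.0002 dq 0.12 q [ 0.44  1.15 -0.65  2.28  3.92  0.81 -1.01]
to [0.589 0.276 0.062] booth [0.026 0.    0.062] units [-0.7   0.02  1.77] len 1.9 w 0.0 dq 0.15 q [ 0.3   1.15 -0.67  2.17  3.81  0.78 -1.04]
to [0.492 0.115 0.062] booth [-0.162 -0.     0.062] units [ 1.73 -0.06 -4.37] len 4.7 w 0.0 dq 0.18 q [ 0.68  1.16 -0.61  2.38  4.15  0.77 -1.01]
```

View pics/w3.png

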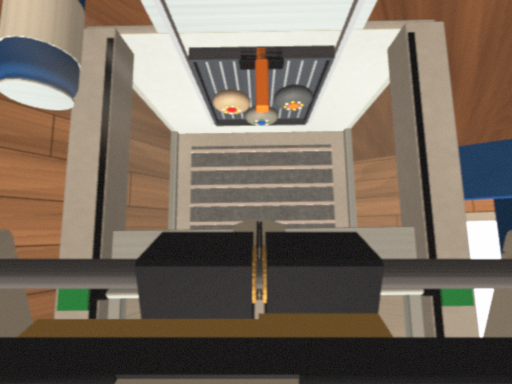

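The sash is holding up at the green bands, with the ledge bar at row 294 and the bands at rows 290–310. The grip runs from (262,48) at its base to (262,111) at its top, and the three stones are in the tray at (231,103), (294,98) and (262,117). I'll measure the grip.

Run:
```python
from px import *
p=vision.camera_params("wrist")
print("T same", np.abs(p["T"]-np.load("w3.npy")).max())
print("ledge z",onx((125,294),-.032,p),onx((400,294),-.032,p),"band",onx((72,299),-.012,p),onx((457,298),-.012,p))
for z in (.078,.082): print("grip top",w2b(onz((262,111),z,"wrist",p),b).round(4))
for x in (.021,.025,.029): print("grip mid at x",x,onx((262,75),x,p),"top",onx((262,111),x,p))
print("tray wall bottom-front corner",w2b(onz((189,46),.012,"wrist",p),b).round(4),w2b(onz((336,45),.012,"wrist",p),b).round(4))
```

```text
T same 0.0007542146467326427
ledge z [-0.032  -0.1082  0.2619] [-0.032   0.1071  0.2643] band [-0.012  -0.1634  0.2697] [-0.012   0.1642  0.2725]
grip top [0.0425 0.0024 0.078 ]
grip top [0.0338 0.0024 0.082 ]
grip mid at x 0.021 [0.021  0.0029 0.0469] top [0.021  0.0023 0.0879]
grip mid at x 0.025 [0.025  0.003  0.0445] top [0.025  0.0023 0.0861]
grip mid at x 0.029 [0.029  0.003  0.0421] top [0.029  0.0024 0.0842]
tray wall bottom-front corner [ 0.0196 -0.0765  0.012 ] [0.023 0.085 0.012]
```

Emit:
{"op": "step_arm", "data": {"increments": [[[0.3, 0, 0.1], 0], [[0.9, 0, 0.4], 0], [[1.6, 0, 0.7], 0], [[2.3, 0.1, 1], 0], [[2.9, 0.1, 1.3], 0], [[3.3, 0.1, 1.5], 0], [[3.45, 0.1, 1.55], 0], [[3.45, 0.1, 1.55], 0]], "jaw": 0.3}}

```text
time: 29.65
ee_pos: [0.5251, 0.1787, 0.0715]
tool_rot: [0.488, -0.398, 0.725, 0.278]
wrist_force: [0.6, -0.2, 0.0]
grip_width: 0.696
gripper_force: 0.0
```

Emit:
{"op": "step_arm", "data": {"increments": [[[-0.1, 0, 0.3], 0], [[-0.3, 0, 0.9], 0], [[-0.5, 0, 1.5], 0], [[-0.7, 0, 2.1], 0], [[-0.8, 0, 2.6], 0], [[-0.88, 0, 2.77], 0], [[-0.88, 0, 2.77], 0]]}}

```text
time: 30.52
ee_pos: [0.5858, 0.277, 0.0632]
tool_rot: [0.488, -0.399, 0.725, 0.278]
wrist_force: [-1.1, -0.2, -0.5]
grip_width: 0.7
gripper_force: 0.0
```

Run:
```python
from chain import *
import cv2
s=env.sense(); print(s["time"],s["wrist_force"].round(2),w2b(s["ee_pos"],b).round(4),s["grip_width"])
im=vision.get_image("wrist")[:,:,::-1]; im2=vision.get_image("scene")[:,:,::-1][30:182,218:346]
a=cv2.resize(im,(400,300)); c=cv2.resize(im2,(400,475),interpolation=cv2.INTER_CUBIC); o=np.zeros((475,800,3),np.uint8); o[:300,:400]=a;o[:,400:]=c
cv2.imwrite("pics/g1.png",o)
```

```text
30.525 [-1.1  -0.18 -0.51] [0.0249 0.0033 0.0632] 0.6998304307459766
```

View pics/g1.png

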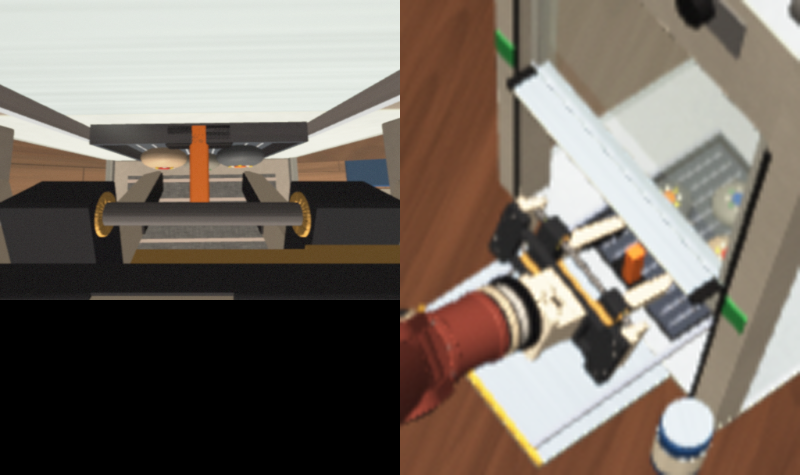

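The grip stands centred between the fingers: in the wrist half it's at column 200, with the fingers at 150 and 255. Closing now.

Emit:
{"op": "step_arm", "data": {"increments": [[[0, 0, 0], 0], [[0, 0, 0], 0], [[0, 0, 0], 0], [[0, 0, 0], 0], [[0, 0, 0], 0], [[0, 0, 0], 0]], "jaw": 1}}

```text
time: 31.38
ee_pos: [0.5868, 0.2762, 0.063]
tool_rot: [0.488, -0.398, 0.725, 0.277]
wrist_force: [0.6, -0.1, -0.3]
grip_width: 0.148
gripper_force: 30.0
```

Gripped at 13.8 mm, which matches the 14 mm bar. I'll draw it gently most of the way.

Emit:
{"op": "step_arm", "data": {"increments": [[[0.03, 0, -0.07], 0], [[0.09, 0, -0.22], 0], [[0.16, 0, -0.42], 0], [[0.25, 0, -0.64], 0], [[0.34, -0.01, -0.86], 0], [[0.43, -0.01, -1.08], 0], [[0.51, -0.02, -1.3], 0], [[0.6, -0.02, -1.52], 0], [[0.69, -0.03, -1.74], 0], [[0.78, -0.03, -1.96], 0], [[0.86, -0.04, -2.18], 0], [[0.95, -0.04, -2.4], 0], [[1.04, -0.04, -2.62], 0], [[1.12, -0.05, -2.84], 0], [[1.21, -0.05, -3.06], 0], [[1.3, -0.05, -3.28], 0], [[1.38, -0.06, -3.48], 0], [[1.45, -0.06, -3.65], 0], [[1.49, -0.06, -3.76], 0], [[1.51, -0.06, -3.81], 0]]}}

```text
time: 33.88
ee_pos: [0.5013, 0.136, 0.0632]
tool_rot: [0.488, -0.398, 0.725, 0.278]
wrist_force: [1.1, 1.2, -4.0]
grip_width: 0.146
gripper_force: 30.0
```

Run:
```python
from chain import *
s=env.sense(); print(s["time"],s["wrist_force"].round(2),w2b(s["ee_pos"],b).round(4),s["grip_width"],s["joint_positions"].round(2))
```

```text
33.875 [ 1.07  1.16 -3.99] [-0.1395  0.0025  0.0632] 0.14647334725783334 [ 0.63  1.15 -0.62  2.37  4.09  0.79 -1.  ]
```

Emit:
{"op": "step_arm", "data": {"increments": [[[0.03, 0, -0.07], 0], [[0.07, 0, -0.18], 0], [[0.11, 0, -0.28], 0], [[0.13, 0, -0.33], 0], [[0.13, 0, -0.33], 0]]}}

```text
time: 34.5
ee_pos: [0.4933, 0.124, 0.0631]
tool_rot: [0.488, -0.398, 0.726, 0.278]
wrist_force: [-0.9, -1.0, -2.1]
grip_width: 0.147
gripper_force: 30.0
```

Emit:
{"op": "step_arm", "data": {"increments": [[[0.02, 0, -0.05], 0], [[0.02, 0, -0.05], 0]]}}

```text
time: 34.75
ee_pos: [0.4925, 0.1224, 0.0632]
tool_rot: [0.488, -0.398, 0.725, 0.278]
wrist_force: [0.4, 0.5, -1.9]
grip_width: 0.147
gripper_force: 30.0
```

Emit:
{"op": "step_arm", "data": {"increments": [[[0.02, 0, -0.05], 0], [[0.02, 0, -0.05], 0]]}}

```text
time: 35.0
ee_pos: [0.4914, 0.1205, 0.0632]
tool_rot: [0.488, -0.398, 0.725, 0.278]
wrist_force: [1.0, 0.0, -3.4]
grip_width: 0.148
gripper_force: 30.0
```

Emit:
{"op": "step_arm", "data": {"increments": [[[0.015, 0, -0.035], 0], [[0.015, 0, -0.035], 0]]}}

```text
time: 35.25
ee_pos: [0.4907, 0.1192, 0.0631]
tool_rot: [0.488, -0.398, 0.725, 0.278]
wrist_force: [0.2, 0.4, -3.1]
grip_width: 0.152
gripper_force: 30.0
```

Emit:
{"op": "step_arm", "data": {"increments": [[[0.015, 0, -0.035], 0], [[0.015, 0, -0.035], 0]]}}

```text
time: 35.5
ee_pos: [0.4903, 0.1185, 0.0634]
tool_rot: [0.488, -0.399, 0.725, 0.278]
wrist_force: [2.3, 5.2, -5.3]
grip_width: 0.149
gripper_force: 30.0
```

Emit:
{"op": "step_arm", "data": {"increments": [[[0.015, 0, -0.035], 0], [[0.015, 0, -0.035], 0]]}}

```text
time: 35.75
ee_pos: [0.4902, 0.1184, 0.0634]
tool_rot: [0.489, -0.399, 0.724, 0.278]
wrist_force: [7.5, 11.7, -9.3]
grip_width: 0.147
gripper_force: 30.0
```

The tray is against the lip: the pull rose to 14 N with no further motion. I'll ease off and release.

Emit:
{"op": "step_arm", "data": {"increments": [[[-0.01, 0, 0.02], 0], [[-0.01, 0, 0.02], 0]]}}

```text
time: 36.0
ee_pos: [0.4903, 0.1185, 0.0634]
tool_rot: [0.488, -0.399, 0.725, 0.278]
wrist_force: [5.2, 7.6, -6.5]
grip_width: 0.147
gripper_force: 30.0
```

Emit:
{"op": "step_arm", "data": {"increments": [[[0, 0, 0], 0], [[0, 0, 0], 0], [[0, 0, 0], 0], [[0, 0, 0], 0]], "jaw": 0.3}}

```text
time: 36.5
ee_pos: [0.4896, 0.1173, 0.0634]
tool_rot: [0.488, -0.398, 0.725, 0.278]
wrist_force: [0.1, -1.0, 0.2]
grip_width: 0.53
gripper_force: 0.0
```

Run:
```python
from chain import *
s=env.sense(); print(s["time"],s["wrist_force"].round(2),w2b(s["ee_pos"],b).round(4),s["grip_width"])
for P in ([[-.163,.002,.15],[-.163,.002,.22]],[[-.15,.002,.15],[-.15,-.15,.25]],[[-.155,.002,.13],[-.155,-.1,.13]]): print("-");chain(list(b2w(P,b)),.02)
```

```text
36.5 [ 0.14 -0.96  0.16] [-0.1615  0.0029  0.0634] 0.5303161436659046
-
M err deg 0.0
to [0.49  0.116 0.15 ] booth [-0.163  0.002  0.15 ] units [-2.    0.01 -0.83] len 2.2 w 0.0 dq 0.19 q [ 0.75  0.95 -0.74  2.41  4.18  0.68 -1.23]
to [0.49  0.116 0.22 ] booth [-0.163  0.002  0.22 ] units [-1.63  0.02 -0.65] len 1.8 w 0.0 dq 0.26 q [ 0.85  0.8  -0.89  2.39  4.29  0.58 -1.49]
-
M err deg 0.0
to [0.496 0.127 0.15 ] booth [-0.15   0.002  0.15 ] units [-2.12  0.01 -0.53] len 2.2 w 0.0 dq 0.18 q [ 0.72  0.95 -0.74  2.4   4.15  0.69 -1.22]
to [0.626 0.048 0.25 ] booth [-0.15 -0.15  0.25] units [-2.39 -3.76 -0.9 ] len 4.5 w 0.0309 dq 1.02 q [ 1.01  1.12 -1.34  2.08  4.5   0.03 -1.66]
-
M err deg 0.0
to [0.494 0.122 0.13 ] booth [-0.155  0.002  0.13 ] units [-1.61  0.   -0.46] len 1.7 w 0.0 dq 0.16 q [ 0.71  1.   -0.7   2.4   4.15  0.71 -1.16]
to [0.581 0.07  0.13 ] booth [-0.155 -0.1    0.13 ] units [-0.05 -2.55  0.02] len 2.6 w 0.0002 dq 1.06 q [ 0.96  1.2  -1.08  2.13  4.5   0.22 -1.48]
```

Emit:
{"op": "step_arm", "data": {"increments": [[[0, 0, 0], 0], [[-0.1, 0, -0.04], 0], [[-0.4, 0, -0.17], 0], [[-0.9, 0, -0.37], 0], [[-1.5, 0, -0.62], 0], [[-2.1, 0, -0.87], 0], [[-2.7, 0, -1.1], 0], [[-3.2, 0, -1.3], 0], [[-3.5, 0, -1.43], 0], [[-3.5, 0, -1.43], 0]]}}

```text
time: 37.75
ee_pos: [0.4903, 0.1153, 0.2156]
tool_rot: [0.488, -0.399, 0.725, 0.277]
wrist_force: [0.2, 0.2, -0.0]
grip_width: 0.7
gripper_force: 0.0
```

Run:
```python
from chain import *
import cv2
s=env.sense(); print(s["time"],s["wrist_force"].round(2),w2b(s["ee_pos"],b).round(4),s["grip_width"])
print(proj(b2w([[-.156,0,.082],[-.164,.08,.027],[-.164,-.08,.027],[-.032,.135,.26],[-.032,-.135,.26]],b),"wrist").round(0).tolist())
im=vision.get_image("wrist")[:,:,::-1]; im2=vision.get_image("scene")[:,:,::-1][30:182,218:346]
o=np.zeros((560,800,3),np.uint8); o[:300,:400]=cv2.resize(im,(400,300)); o[:475,400:]=cv2.resize(im2,(400,475),interpolation=cv2.INTER_CUBIC)
o[300:,:400]=cv2.resize(vision.get_image("side")[:,:,::-1][100:288,180:470],(400,260))
cv2.imwrite("pics/f1.png",o)
```

```text
37.75 [ 0.17  0.18 -0.  ] [-0.1629  0.0012  0.2156] 0.6997651270403341
[[254.0, 39.0], [375.0, -48.0], [131.0, -43.0], [392.0, 283.0], [127.0, 285.0]]
```

View pics/f1.png

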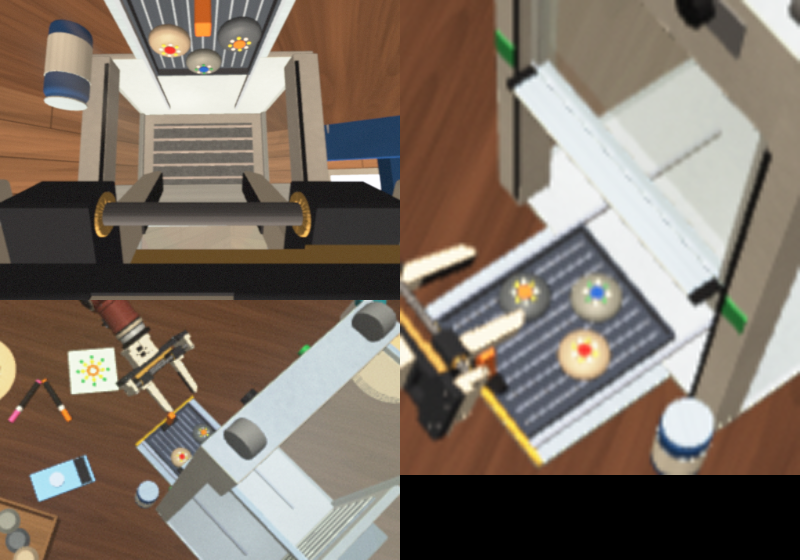

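The tray lies against the yellow lip at (510,430) in the right half, with all three stones on it. The sash is still up at the green marks, the can and the other things haven't moved, and the gripper is clear. I'm handing in.

```bash
python3 -c "
from bench import env
print(env.hand_in())"
```

```text
the job is handed in; nothing more can be done
None
```

The job is handed in: the sash was pushed up to its stop (about 13 N) and stays there, and the tray is out against the yellow lip with all three stones on it, released. Joint 6 (and briefly joint 3) read up to 0.005 rad past their stated limits while I was tilting the tool, and I don't know whether that was judged a range violation.

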